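# Stand the washed muddler head up in its pot

### The arm

A 6-joint arm with a two-finger parallel gripper is mounted at the origin on a cart in front of the work surface, level with it; the furniture and walls round the work are solid. World frame = base frame: x ahead of the robot, y to its left, z up, the work surface at z = 0. Lengths are in m, angles in rad, forces in N, time in s.
With the tool pointing down it reaches from about 0.425 to 0.95 m from the base axis. Payload 3.5 kg.
Tool frame: the origin (TCP) lies on the centre line of the jaws, within the pads' length; the fingertips stand 8 mm ahead of it and the grasp point (between the pads) lies 11 mm behind it; z points along the fingers, x is the direction in which the jaws open and shut, and the axes are right-handed (so a half turn about z gives the same grasp; the last joint's range is limited). The gripper opens to 85 mm and grips with 20 to 120 N. Pads are 22 mm wide; open, the fingers measure 114 mm over their backs; the gripper's body (76 mm by 85 mm) begins 54 mm behind the grasp point. The pads swing forward as they close: fully open they stand 13 mm farther back than shut.
Start: joints at [-1.406, 0.286, 1.577, -0, 1.279, -0.15], TCP at [0.209, -0.642, 0.239] pointing down, gripper open.
Joint ranges: [-2.77, 2.77], [-0.9, 2.22], [0.21, 2.48], [-1.53, 4.67], [0.24, 2.81], [-2.84, 2.84]. Speed limits (rad/s): [2.79, 2.79, 3.14, 3.14, 3.14, 3.14].

### API

Orientations are given as a unit quaternion [x, y, z, w].
In Python, from workcell import robot, cams, ticket, look_for, trace gives the robot as it stands. The module is installed in compiled form; this text tells all that it offers.
- The arm moves only by the tool arm_command, never from a script. Its argument "moves" is a list of rows, each an object of numbers: "dx", "dy", "dz": the shift along the tool's x, y, z as a fraction of full scale; "rx", "ry", "rz": the turn, a rotation vector about the tool's x, y, z as a fraction of full scale; "grip": the gripper command: -1 is fully open, 1 is shut, values between are in proportion. In form: [{"dx": .., "dy": .., "dz": .., "rx": .., "ry": .., "rz": .., "grip": ..}, ...]. A call has exactly 8 rows; each row is the pose to reach, as a shift and turn from the pose commanded when the call began, along the tool's axes at that moment; what a row does not reach only later rows make up. Full scale, the value 1, is 0.8 m for a shift and pi/2 rad for a turn. A row lasts 1/10 s, in which the tool goes at most 50 mm and 8.59 degrees, less where a joint would pass 70% of its speed; a pose out of reach is approached as far as the arm can. A call with a number of a shift or a turn outside -1 to 1 is refused whole. A call with a gripper value outside its range is refused whole. The fingers move at their own pace and stop on an object; the grip force is fixed at half the most. Time passes only in rows, so rows that repeat a pose let the fingers close, or fill a call up. It gives the time, the measured TCP pose, the force and the opening at its end, in the units of the state.
- robot.observe(): the state, without advancing time (a new reading comes with each control period).
- cams.capture(name): name is "scene" or "top" or "wrist"; returns (picture, depth): 480x640x3 uint8, blue, green, red; 480x640 float32, m along the optical axis (not along the pixel's ray), 0 where there is no reading.
- cams.calibration(name): a dict with "fovy" (degrees; the focal length in pixels is half the picture's height over the tangent of half this angle, whatever the lens; pixels are square), "cx", "cy" (the principal point, pixels), "extrinsics" (4x4, takes a point from camera to world coordinates); the wrist camera has in their place "tool_from_camera" (4x4, takes a point from camera to tool coordinates, whose origin is the TCP and whose axes are the tool frame's). Camera axes: x right, y up, looking along -z (the intrinsics and any distortion apply to the point x, -y, -z); pixel columns grow to the right and rows downward; lengths in m; the calibration is good to about 2 mm. A picture is of the moment at which its call begins: read the wrist's pose just before it. calibration takes no time and is no camera call.
- ticket.finish_job(): hands the job in, once; it reports no verdict.
Trained networks look in the newest picture that a camera, given by its name, has taken for a name from the list of things; names that differ only in an ending like _2 or _b are one class to them, and where a whole thing is asked for, a point or a joint stands for the part that bears it (a point fixed in the world has none). Each returns a list of dicts, best first, with "p" (0 to 1); they miss things now and then, are a little off and sometimes report something else, mostly with a low value. They report only what shows in the picture. A call takes as long as a camera call. They do not tell look-alikes from the thing itself.
- look_for(camera, label): "position" ([column, row] in pixels, amid what is visible of it).
- trace(camera, label): "pixels" (480x640 bool, what is visible of it) and "position" ([column, row] in pixels, amid what is visible of it).
The state is a dict: "clock": time; "qpos": joint angles; "qvel": joint speeds; "joint_torque": joint torques, N m; "position": TCP position; "tool_rot": TCP orientation; "ft_force": force on the tool from outside, world axes, zero at the start; "moment": the same for the moment, N m; "finger_gap": opening from 0.0 (shut) to 1.0 (fully open).
Only numpy, scipy, OpenCV 4.12 (cv2) and the standard library are available. Lean on these libraries where they do the work, as an engineer would, in place of code of your own. Each camera call takes 0.05 s, during which the arm holds its last target.

### The job

The wooden muddler was left leaning head down in the teal mug. Take it out, lay it down in the white V-notched wooden rest and let go of it, so that you can take it again by its other end, then stand it in the stoneware pot with its dark head up and its handle fully down in the socket, and let go. Leave the mug standing upright and do not knock over or push away the other things on the worktop.

Things in the scene. Friction and masses are not known exactly. Their poses are not given: they have to be found in the camera images.
- muddler: Wooden muddler, a round stick 185 mm long, about 130 g, light wood, black head. Origin at the centre of the handle's free end (foot); z runs from foot to head. Handle 26 mm thick from z = 0 to 130 mm (last 5 mm at the foot tapered to 18 mm); head 32 mm thick from z = 137 to 181, flat end at z = 185. Balance point z = 98. At the start it leans foot up in the mug, about 18 degrees off vertical.
- muddler_mid (a point): Point on the muddler's axis 95 mm from the foot, near its balance point.
- mug: Teal mug, loose, about 0.4 kg, 73 mm high, 68 mm outside diameter, about 52 mm inside, inner floor 7 mm up. Origin at the underside, z up; the cup's axis stands 15 mm from the origin towards the mug's +y, its handle reaches 50 mm from the origin towards -y.
- rest: White-painted wooden rest, fixed: a foot 60 x 80 x 10 mm with two 10 mm thick V notches 50 mm apart (at y = -25 and +25 mm), open upward, sides at 45 degrees; the V arms reach 26 mm to either side, 57 mm high. Origin at the centre of its underside, z up; the groove runs along its y axis. The muddler's handle lies in it, either way round.
- rest_groove (a point): Midpoint between the two notches on the axis of a 26 mm stick lying in the rest, 52 mm above the worktop.
- holder: Round stoneware pot, fixed, blue with a white lip, 70 mm high, 72 to 82 mm outside diameter, z up, origin at the centre of its underside. One round blind socket in its middle, 30 mm in diameter (4 mm wider than the handle) and 58 mm deep; the top 8 mm flare to 40 mm.
- socket_floor (a point): Centre of the socket's floor, 12 mm above the worktop.
- coffee_tin: Bystander, loose: jar with a wooden lid, 66 mm wide, 106 mm high, origin at its underside.
- brown_jug: Bystander, loose: small brown jug, 62 x 90 mm, 93 mm high, origin at its underside.
- beaker: Bystander, loose: amber glass beaker, 63 mm wide, 110 mm high, origin at its underside.
- tea_glass: Bystander, loose: small amber glass, 39 mm wide, 52 mm high, origin at its underside.
Mind the look-alikes: they are no part of the job. There is more than one size of the muddler; the one meant has the size given above.

How it is judged:
By the outcome, as a careful person would: the job done as asked, in the order asked, and still so for the second after the job is handed in, with the robot touching nothing.
It also fails if it takes over 67 s, if anything falls off the work surface, if the arm or the gripper's body presses on something with over 40 N, if the wrist force passes 120 N, or if a joint passes its speed limit or range.

## Working session

There is one attempt and no reset: what is moved stays moved. The work goes in short steps, Python scripts to look and compute and a tool call to move; the robot and the scene stay as the last step left them, time stands still between calls to the robot, and variables do not carry over. Pictures are saved under pics/ and viewed, and the job is handed in when it is done.

Besides the shell and the picture viewer there is one more tool, called after "Emit:" by a JSON object that holds its "method" and its "body", one argument or row to a line. arm_command: Moves the arm, as the interface text tells. Shift numbers are shares of 0.8 m and turn numbers shares of pi/2 rad, none past 1 either way. Its arguments: {"type":"object","properties":{"moves":{"type":"array"}},"required":["moves"]}

```bash
mkdir -p pics; ls
cat > h.py <<'E'
import numpy as np, cv2
from scipy.spatial.transform import Rotation as R
from workcell import robot, cams, ticket, look_for, trace
def K(c):
    f=240/np.tan(np.radians(c['fovy'])/2); return f,c['cx'],c['cy']
def w2p(name,P,T=None):
    c=cams.calibration(name);f,cx,cy=K(c)
    T=np.array(c['extrinsics']) if T is None else T
    p=(np.atleast_2d(P)-T[:3,3])@T[:3,:3]
    return np.c_[cx+f*p[:,0]/-p[:,2],cy-f*p[:,1]/-p[:,2]]
def Tw():
    s=robot.observe();T=np.eye(4);T[:3,:3]=R.from_quat(s['tool_rot']).as_matrix();T[:3,3]=s['position'];return T
def camT(name,Tt=None):
    c=cams.calibration(name)
    if name=='wrist': return (Tw() if Tt is None else Tt)@np.array(c['tool_from_camera'])
    return np.array(c['extrinsics'])
def cloud(name,d,T=None):
    c=cams.calibration(name);f,cx,cy=K(c);T=camT(name) if T is None else T
    v,u=np.mgrid[0:480,0:640]
    p=np.stack([(u-cx)/f*d,-(v-cy)/f*d,-d],-1)
    return p@T[:3,:3].T+T[:3,3]
E
python3 - <<'E'
from h import *
for n in ['scene','top','wrist']:
    print(n,cams.calibration(n))
    T=camT(n)
    im,d=cams.capture(n); cv2.imwrite(f'pics/{n}0.png',im); np.save(f'{n}0.npy',d); np.save(f'{n}0T.npy',T)
s=robot.observe();print(s)
E
```

```text
pics
scene {'fovy': 42.749794734885015, 'cx': 320.3671331752757, 'cy': 241.08292978507671, 'extrinsics': array([[-0.58409796,  0.4021028 , -0.70508362, -0.67670233],
       [-0.81154887, -0.30511245,  0.49829191,  0.96482757],
       [-0.01476521,  0.8632611 ,  0.50454163,  1.00451087],
       [ 0.        ,  0.        ,  0.        ,  1.        ]])}
top {'fovy': 51.06232002047508, 'cx': 325.2182388830366, 'cy': 248.5518941963692, 'extrinsics': array([[-0.02767541,  0.99134509, -0.12833156,  0.37414792],
       [-0.99957296, -0.02624057,  0.01285836,  0.1247453 ],
       [ 0.00937958,  0.12863262,  0.99164796,  1.75987525],
       [ 0.        ,  0.        ,  0.        ,  1.        ]])}
wrist {'fovy': 64.82293887548265, 'cx': 311.2703198899284, 'cy': 243.27874120360133, 'tool_from_camera': array([[ 9.99999991e-01, -4.04669124e-05, -1.28927336e-04,
        -7.74343495e-04],
       [-7.52396825e-05, -9.59269501e-01, -2.82492511e-01,
        -7.18789011e-02],
       [-1.12244462e-04,  2.82492518e-01, -9.59269495e-01,
        -1.34444773e-01],
       [ 0.00000000e+00,  0.00000000e+00,  0.00000000e+00,
         1.00000000e+00]])}
{'clock': 0.15, 'qpos': array([-1.40598490e+00,  2.86990518e-01,  1.57787537e+00, -1.45599390e-05,
        1.27859834e+00, -1.49971337e-01]), 'qvel': array([-0.00016293, -0.00271516, -0.00481136,  0.00053525,  0.00127761,
       -0.00100743]), 'joint_torque': array([ 1.83671523e-04, -4.06599820e+01, -2.93140841e+01, -1.70869134e-04,
        3.95305135e-03, -1.63934061e-05]), 'position': array([ 0.20894525, -0.64130939,  0.23822725]), 'tool_rot': array([ 8.09201078e-01, -5.87531055e-01, -6.71484060e-04, -6.51808461e-04]), 'ft_force': array([-0.37055506, -0.46019768, -0.00666432]), 'moment': array([-0.0028726 , -0.0032952 ,  0.00557131]), 'finger_gap': 1.0008068556039373}
```

View pics/scene0.png

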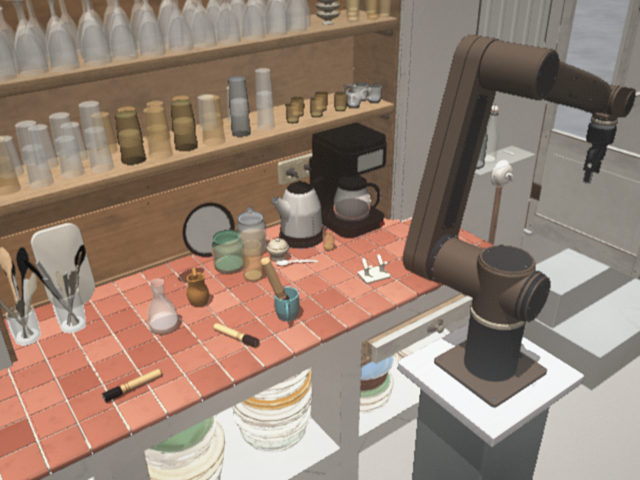

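View pics/top0.png

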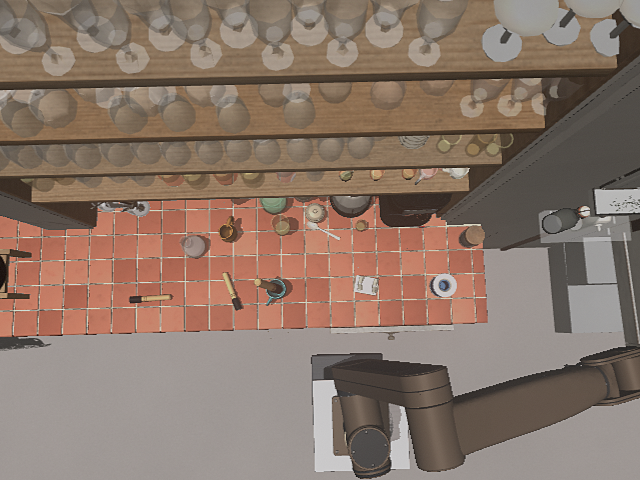

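View pics/wrist0.png

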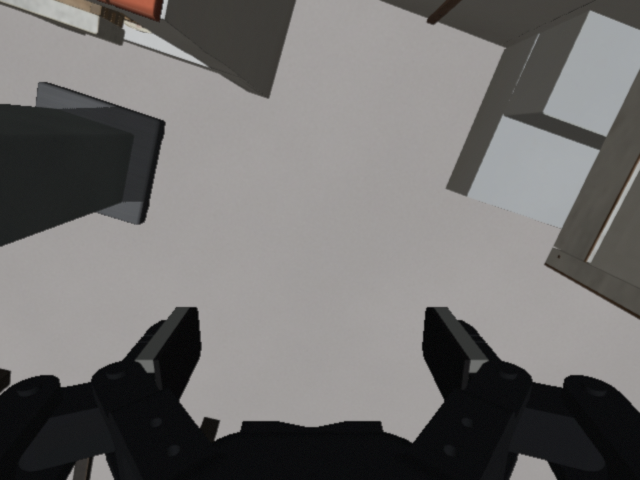

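Scene picture: leaning muddler in the teal mug at (275,285), rest at (374,272), look-alike sticks lying at (237,335) and (133,386). Top picture: mug at (275,287), rest at (366,285), pot at (444,286).

Run:
```python
from h import *
for n in ['top','scene']:
    im,d=cams.capture(n); P=cloud(n,d); np.save(n+'1.npy',d); cv2.imwrite(f'pics/{n}1.png',im)
    for l in ['muddler','mug','rest','holder']+(['coffee_tin','brown_jug','beaker','tea_glass'] if n=='top' else []):
        for r in trace(n,l)[:4]:
            m=r['pixels']; 
            if r['p']<.3: continue
            p=P[m&(d>0)]
            print(n,l,round(r['p'],2),np.round(r['position']),m.sum(),'med',np.round(np.median(p,0),3),'min',np.round(np.percentile(p,2,0),3),'max',np.round(np.percentile(p,98,0),3))
```

```text
top muddler 0.74 [230. 291.] 209 med [0.457 0.428 0.021] min [0.401 0.401 0.012] max [0.519 0.455 0.029]
top muddler 0.73 [148. 300.] 253 med [0.444 0.715 0.02 ] min [0.432 0.643 0.005] max [0.456 0.776 0.03 ]
top muddler 0.68 [269. 286.] 250 med [0.47  0.292 0.114] min [0.451 0.258 0.005] max [0.49  0.33  0.192]
top mug 0.77 [276. 295.] 154 med [0.447 0.27  0.026] min [0.428 0.241 0.005] max [0.492 0.3   0.077]
top rest 0.68 [368. 286.] 412 med [ 0.469 -0.036  0.012] min [ 0.438 -0.075 -0.001] max [0.5   0.002 0.055]
top holder 0.74 [226. 228.] 353 med [0.669 0.433 0.049] min [ 0.634  0.409 -0.001] max [0.709 0.462 0.094]
top holder 0.61 [443. 285.] 513 med [ 0.459 -0.296  0.067] min [ 0.424 -0.331  0.005] max [ 0.495 -0.259  0.078]
top coffee_tin 0.62 [470. 238.] 403 med [ 0.619 -0.388  0.104] min [ 0.592 -0.426  0.028] max [ 0.649 -0.366  0.113]
top brown_jug 0.71 [226. 230.] 275 med [0.666 0.433 0.05 ] min [0.633 0.41  0.004] max [0.701 0.459 0.094]
top beaker 0.59 [279. 221.] 352 med [0.687 0.253 0.044] min [ 0.65   0.222 -0.002] max [0.709 0.279 0.113]
top tea_glass 0.68 [270. 283.] 220 med [0.471 0.293 0.126] min [0.453 0.26  0.031] max [0.488 0.327 0.192]
scene muddler 0.75 [130. 389.] 507 med [0.436 0.72  0.016] min [0.426 0.65  0.006] max [0.449 0.781 0.025]
scene muddler 0.68 [242. 338.] 463 med [0.443 0.429 0.015] min [ 0.393  0.396 -0.004] max [0.519 0.462 0.023]
scene muddler 0.61 [274. 278.] 394 med [0.463 0.31  0.135] min [0.453 0.281 0.062] max [0.479 0.332 0.186]
scene mug 0.95 [288. 307.] 611 med [0.438 0.285 0.049] min [0.407 0.245 0.004] max [0.485 0.309 0.072]
scene rest 0.74 [373. 274.] 480 med [ 0.465 -0.033  0.01 ] min [ 0.433 -0.073 -0.003] max [0.518 0.007 0.051]
```

Run:
```python
import cv2,numpy as np
a=cv2.imread('pics/top0.png')[240:340,120:480]
cv2.imwrite('pics/crop_top.png',cv2.resize(a,None,fx=2.2,fy=2.2,interpolation=2))
a=cv2.imread('pics/scene0.png')[220:400,90:430]
cv2.imwrite('pics/crop_scene.png',cv2.resize(a,None,fx=2.3,fy=2.3,interpolation=2))
```

```text
(no output)
```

View pics/crop_top.png

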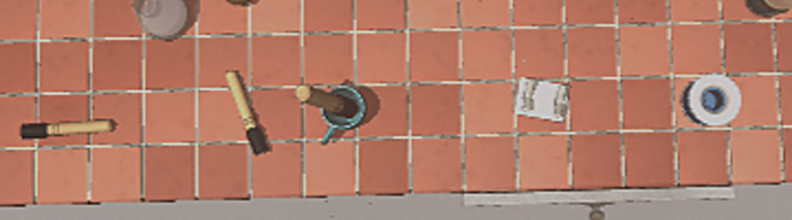

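View pics/crop_scene.png

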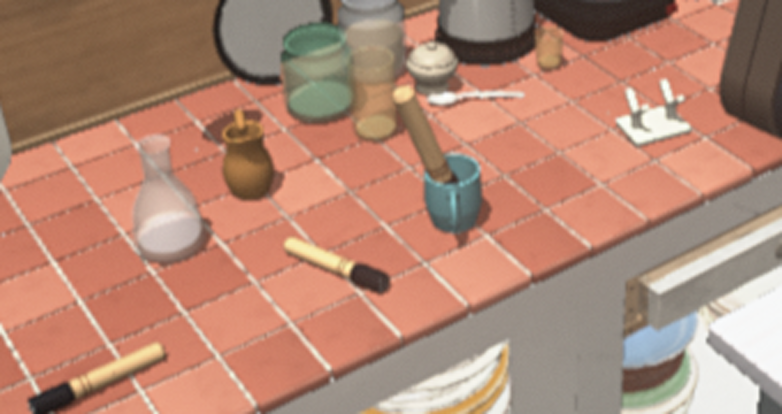

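```bash
cat >> h.py <<'E'
def plan(pos,Rm,T=None):
    T=Tw() if T is None else T
    d=T[:3,:3].T@(np.array(pos)-T[:3,3])/0.8
    r=R.from_matrix(T[:3,:3].T@Rm).as_rotvec()/(np.pi/2)
    print('shift',np.round(d,4),'turn',np.round(r,4),'| rows needed',np.round(np.linalg.norm(d)*.8/.05,1),np.round(np.linalg.norm(r)*90/8.59,1))
def Rt(a,yaw=0):
    # tool x=+x world, tool z at angle a (deg) from down toward +y; then yaw about z
    a=np.radians(a); z=np.array([0,np.sin(a),-np.cos(a)]); x=np.array([1.,0,0]); y=np.cross(z,x)
    return R.from_euler('z',yaw,degrees=True).as_matrix()@np.stack([x,y,z],1)
E
python3 - <<'E'
from h import *
plan([.47,-.1,.36],Rt(0)); plan([.45,-.4,.36],Rt(0))
# muddler axis fit from both cams
for n in ['top','scene']:
    im=cv2.imread(f'pics/{n}1.png'); d=np.load(n+'1.npy'); P=cloud(n,d)
    m=(P[...,2]>.085)&(P[...,2]<.25)&(abs(P[...,0]-.47)<.07)&(abs(P[...,1]-.29)<.08)
    p=P[m]; c=p.mean(0); u,s,v=np.linalg.svd(p-c); print(n,m.sum(),c.round(3),v[0].round(3),s.round(3),p.min(0).round(3),p.max(0).round(3))
E
```

```text
shift [-0.543  -0.5199 -0.1508] turn [ 0.     -0.     -0.7996] | rows needed 12.3 8.4
shift [-0.1941 -0.38   -0.1508] turn [ 0.     -0.     -0.7996] | rows needed 7.2 8.4
top 156 [0.474 0.303 0.152] [-0.116 -0.356 -0.927] [0.452 0.089 0.066] [0.459 0.273 0.085] [0.491 0.33  0.195]
scene 367 [0.465 0.312 0.14 ] [-0.13  -0.28  -0.951] [0.619 0.138 0.089] [0.452 0.283 0.086] [0.491 0.333 0.191]
```

Emit:
{"method": "arm_command", "body": {
  "moves": [
    {"dx":-0.024,"dy":-0.047,"dz":-0.019,"rx":0,"ry":0,"rz":-0.09,"grip":-1},
    {"dx":-0.048,"dy":-0.094,"dz":-0.038,"rx":0,"ry":0,"rz":-0.18,"grip":-1},
    {"dx":-0.072,"dy":-0.142,"dz":-0.057,"rx":0,"ry":0,"rz":-0.27,"grip":-1},
    {"dx":-0.097,"dy":-0.19,"dz":-0.075,"rx":0,"ry":0,"rz":-0.36,"grip":-1},
    {"dx":-0.121,"dy":-0.237,"dz":-0.094,"rx":0,"ry":0,"rz":-0.45,"grip":-1},
    {"dx":-0.146,"dy":-0.285,"dz":-0.113,"rx":0,"ry":0,"rz":-0.54,"grip":-1},
    {"dx":-0.17,"dy":-0.332,"dz":-0.132,"rx":0,"ry":0,"rz":-0.63,"grip":-1},
    {"dx":-0.194,"dy":-0.38,"dz":-0.151,"rx":0,"ry":0,"rz":-0.72,"grip":-1}
  ]
}}

```text
clock: 1.65
position: [0.451, -0.3987, 0.361]
tool_rot: [0.998, -0.06, 0.0, 0.0]
ft_force: [0.1, -0.7, -0.4]
finger_gap: 0.996
```

Run:
```python
from h import *
print(Tw().round(3)); plan([.47,-.1,.36],Rt(0))
```

```text
[[ 0.993 -0.119  0.     0.451]
 [-0.119 -0.993 -0.    -0.399]
 [ 0.     0.    -1.     0.361]
 [ 0.     0.     0.     1.   ]]
shift [-0.0208 -0.3735  0.0011] turn [ 0.0003 -0.0002 -0.076 ] | rows needed 6.0 0.8
```

Emit:
{"method": "arm_command", "body": {
  "moves": [
    {"dx":-0.021,"dy":-0.3735,"dz":0.001,"rx":0,"ry":0,"rz":-0.076,"grip":-1},
    {"dx":-0.021,"dy":-0.3735,"dz":0.001,"rx":0,"ry":0,"rz":-0.076,"grip":-1},
    {"dx":-0.021,"dy":-0.3735,"dz":0.001,"rx":0,"ry":0,"rz":-0.076,"grip":-1},
    {"dx":-0.021,"dy":-0.3735,"dz":0.001,"rx":0,"ry":0,"rz":-0.076,"grip":-1},
    {"dx":-0.021,"dy":-0.3735,"dz":0.001,"rx":0,"ry":0,"rz":-0.076,"grip":-1},
    {"dx":-0.021,"dy":-0.3735,"dz":0.001,"rx":0,"ry":0,"rz":-0.076,"grip":-1},
    {"dx":-0.021,"dy":-0.3735,"dz":0.001,"rx":0,"ry":0,"rz":-0.076,"grip":-1},
    {"dx":-0.021,"dy":-0.3735,"dz":0.001,"rx":0,"ry":0,"rz":-0.076,"grip":-1}
  ]
}}

```text
clock: 2.45
position: [0.4707, -0.1006, 0.3597]
tool_rot: [1.0, -0.001, 0.0, 0.0]
ft_force: [0.2, -0.3, -0.1]
finger_gap: 1.006
```

```bash
cat >> h.py <<'E'
def snap(n,tag):
    T=camT(n); im,d=cams.capture(n); np.save(f'{n}_{tag}.npy',d); np.save(f'{n}_{tag}T.npy',T); cv2.imwrite(f'pics/{n}_{tag}.png',im)
    return im,d,cloud(n,d,T)
def load(n,tag):
    im=cv2.imread(f'pics/{n}_{tag}.png'); d=np.load(f'{n}_{tag}.npy'); return im,d,cloud(n,d,np.load(f'{n}_{tag}T.npy'))
E
python3 - <<'E'
from h import *
im,d,P=snap('wrist','a')
for l in ['rest','holder']:
    for r in trace('wrist',l)[:2]:
        p=P[r['pixels']&(d>0)]; print(l,round(r['p'],2),np.round(r['position']),len(p),np.median(p,0).round(3),np.percentile(p,2,0).round(3),np.percentile(p,98,0).round(3))
E
```

```text
rest 0.67 [310. 134.] 3183 [ 0.469 -0.033  0.01 ] [ 0.439 -0.073  0.008] [0.499 0.004 0.054]
rest 0.21 [302. 341.] 3790 [ 0.459 -0.286  0.068] [ 0.423 -0.329  0.005] [ 0.494 -0.258  0.071]
holder 0.72 [301. 338.] 3793 [ 0.459 -0.285  0.068] [ 0.423 -0.329  0.005] [ 0.494 -0.258  0.071]
```

View pics/wrist_a.png

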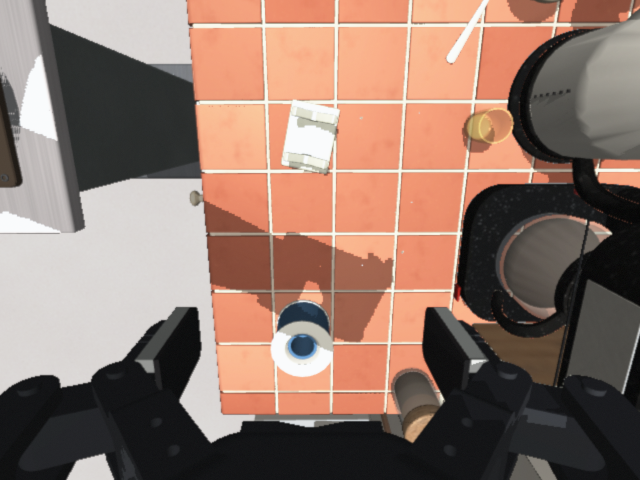

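The wrist picture shows the rest at (310,137), seen rotated slightly, and the pot with its socket at (303,346); the tin is lower right at (415,400), away from the work line. I'll fit both now.

Run:
```python
from h import *
im,d,P=load('wrist','a')
x,y,z=P[...,0],P[...,1],P[...,2]
m=(abs(x-.47)<.06)&(abs(y+.035)<.07)&(z>.006)&(z<.013)
r=cv2.minAreaRect((P[m][:,:2]*1000).astype(np.float32)); print('rest foot rect',r,m.sum())
m=(abs(x-.47)<.06)&(abs(y+.035)<.07)&(z>.02)&(z<.07)
p=P[m]; print('V pts',len(p),p.mean(0).round(4),np.percentile(z[m],[50,95,100]).round(4))
r=cv2.minAreaRect((p[:,:2]*1000).astype(np.float32)); print(r)
t=P[m&(z>.045)]; print(len(t),t.mean(0)); 
# clusters of tips
km=cv2.kmeans(t[:,:2].astype(np.float32),4,None,(3,50,1e-5),10,0); print(km[2].round(4))
m=(abs(x-.459)<.06)&(abs(y+.29)<.06)&(z>.066)&(z<.075)
p=P[m]; mm=m.astype(np.uint8); 
print('lip z',np.median(z[m]), 'n',m.sum())
# outer/inner circle fit
from scipy.optimize import least_squares
from scipy.spatial import ConvexHull
h=p[ConvexHull(p[:,:2]).vertices][:,:2]
f=lambda q,h: np.hypot(h[:,0]-q[0],h[:,1]-q[1])-q[2]
s=least_squares(f,[.459,-.295,.04],args=(h,),loss='soft_l1',f_scale=.001); print('outer',s.x.round(4),np.abs(s.fun).mean())
c=s.x[:2]; a=np.arctan2(p[:,1]-c[1],p[:,0]-c[0]); rr=np.hypot(*(p[:,:2]-c).T)
inn=[]
for k in range(36):
    s_=(a>=-np.pi+k*np.pi/18)&(a<-np.pi+(k+1)*np.pi/18)
    if s_.sum()>3: i=np.where(s_)[0][np.argmin(rr[s_])]; inn.append(p[i,:2])
inn=np.array(inn); s=least_squares(f,[c[0],c[1],.02],args=(inn,),loss='soft_l1',f_scale=.001); print('inner',s.x.round(4),np.abs(s.fun).mean())
print('table z near', np.median(z[(abs(x-.52)<.02)&(abs(y+.1)<.05)]))
```

```text
rest foot rect ((469.1288757324219, -35.07827377319336), (79.9850845336914, 59.988922119140625), 78.27571868896484) 2374
V pts 839 [ 0.4692 -0.0341  0.0457] [0.0465 0.0544 0.0559]
((469.04327392578125, -35.088035583496094), (60.04579544067383, 51.21486282348633), 78.48316955566406)
467 [ 0.46906265 -0.03430575  0.05083924]
[[ 0.4562 -0.007 ]
 [ 0.4819 -0.063 ]
 [ 0.4922 -0.0145]
 [ 0.4461 -0.0556]]
lip z 0.06982283617884394 n 2005
outer [ 0.4584 -0.2948  0.0401] 0.00025270289688515674
inner [ 0.4586 -0.2938  0.021 ] 0.0003994811655187153
table z near 0.417923176607643
```

Run:
```python
from h import *
plan([.46,.08,.38],Rt(20)); plan([.46,.16,.38],Rt(30))
```

```text
shift [-0.0149 -0.2283 -0.026 ] turn [ 0.2224 -0.0007 -0.0046] | rows needed 3.7 2.3
shift [-0.0156 -0.3283 -0.026 ] turn [ 0.3335 -0.0011 -0.0046] | rows needed 5.3 3.5
```

Emit:
{"method": "arm_command", "body": {
  "moves": [
    {"dx":-0.003,"dy":-0.055,"dz":-0.005,"rx":0.06,"ry":0,"rz":0,"grip":-1},
    {"dx":-0.006,"dy":-0.11,"dz":-0.01,"rx":0.12,"ry":0,"rz":0,"grip":-1},
    {"dx":-0.009,"dy":-0.165,"dz":-0.015,"rx":0.18,"ry":0,"rz":0,"grip":-1},
    {"dx":-0.012,"dy":-0.22,"dz":-0.02,"rx":0.24,"ry":0,"rz":0,"grip":-1},
    {"dx":-0.015,"dy":-0.275,"dz":-0.026,"rx":0.3,"ry":0,"rz":0,"grip":-1},
    {"dx":-0.0155,"dy":-0.328,"dz":-0.026,"rx":0.333,"ry":0,"rz":-0.004,"grip":-1},
    {"dx":-0.0155,"dy":-0.328,"dz":-0.026,"rx":0.333,"ry":0,"rz":-0.004,"grip":-1},
    {"dx":-0.0155,"dy":-0.328,"dz":-0.026,"rx":0.333,"ry":0,"rz":-0.004,"grip":-1}
  ]
}}

```text
clock: 3.4
position: [0.4601, 0.16, 0.3797]
tool_rot: [0.966, -0.0, 0.001, -0.258]
ft_force: [0.6, 1.1, -0.3]
finger_gap: 0.995
```

Run:
```python
from h import *
im,d,P=snap('wrist','b'); print(Tw().round(3))
for l in ['muddler','mug']:
    for r in trace('wrist',l)[:3]:
        p=P[r['pixels']&(d>0)]; print(l,round(r['p'],2),np.round(r['position']),len(p),np.median(p,0).round(3),np.percentile(p,2,0).round(3),np.percentile(p,98,0).round(3))
        np.save(f'm_{l}.npy',r['pixels']) if r is None else None
```

```text
[[ 1.    -0.     0.002  0.46 ]
 [-0.001 -0.867  0.499  0.16 ]
 [ 0.001 -0.499 -0.867  0.38 ]
 [ 0.     0.     0.     1.   ]]
muddler 0.86 [308. 146.] 1271 [0.457 0.427 0.019] [0.4   0.4   0.008] [0.524 0.457 0.024]
muddler 0.68 [324. 206.] 2343 [0.472 0.295 0.13 ] [0.452 0.259 0.024] [0.488 0.326 0.188]
muddler 0.66 [303.  17.] 360 [0.447 0.662 0.017] [0.437 0.642 0.005] [0.455 0.692 0.021]
mug 0.93 [300. 238.] 1527 [0.447 0.28  0.049] [0.413 0.241 0.006] [0.492 0.304 0.073]
```

View pics/wrist_b.png

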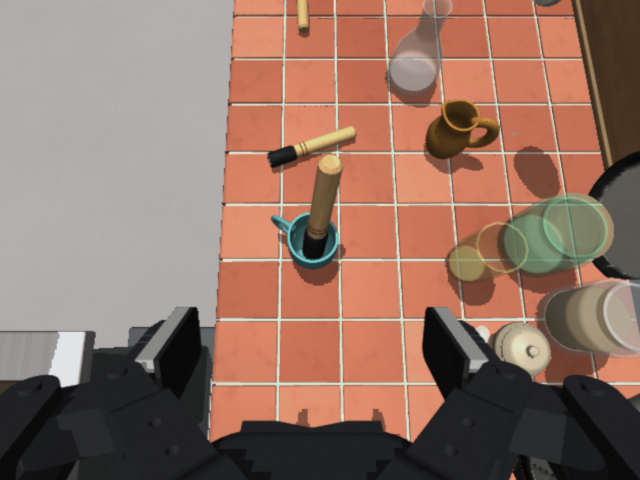

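Three sticks here: one leaning foot up in the mug at (322,205), one lying at (312,147), one lying far off at (303,17). Only the first fits ("leaning head down in the teal mug"). I'll confirm with a crop and fit its axis.

Run:
```python
from h import *
from scipy.optimize import least_squares
im,d,P=load('wrist','b')
cv2.imwrite('pics/crop_b.png',cv2.resize(im[110:290,250:400],None,fx=3.3,fy=3.3,interpolation=2))
x,y,z=P[...,0],P[...,1],P[...,2]
def sel(P): 
    x,y,z=P[...,0],P[...,1],P[...,2]
    return (z>.08)&(z<.25)&(abs(x-.47)<.07)&(abs(y-.29)<.08)&(np.hypot(x-.47-.0,y-.29)<.09)
mw=sel(P); mw=cv2.erode(mw.astype(np.uint8),np.ones((3,3)))>0
dsc=np.load('scene1.npy');Ps=cloud('scene',dsc); ms=cv2.erode(sel(Ps).astype(np.uint8),np.ones((3,3)))>0
def fit(p,r=.013):
    c0=p.mean(0)
    def un(q): v=np.array([q[2],q[3],1.]); return np.array([q[0],q[1],.14]),v/np.linalg.norm(v)
    def f(q):
        c,v=un(q); w=p-c; return np.linalg.norm(w-np.outer(w@v,v),axis=1)-r
    s=least_squares(f,[.47,.31,.12,.3],loss='soft_l1',f_scale=.001); c,v=un(s.x)
    t=(p-c)@v; return c,v,np.abs(s.fun).mean(),t.max()
for n,p in [('wrist',P[mw]),('scene',Ps[ms]),('both',np.r_[P[mw],Ps[ms]])]:
    q=p
    c,v,e,tm=fit(q); 
    # drop foot-end points
    t=(p-c)@v; q=p[t<t.max()-.006]; c,v,e,_=fit(q)
    tm=((p-c)@v).max(); foot=c+v*np.percentile((p-c)@v,99.5)
    print(n,len(q),'axis up',v.round(4),'tilt',np.degrees(np.arccos(v[2])).round(2),'err',round(e,5),'foot',foot.round(4),'max',(c+v*tm).round(4),'head',(foot-.185*v).round(4))
# mug rim
m=(abs(z-.072)<.004)&(abs(x-.47)<.06)&(abs(y-.265)<.06); p=P[m]
g=lambda q: np.hypot(p[:,0]-q[0],p[:,1]-q[1])-q[2]
s=least_squares(g,[.47,.265,.032],loss='soft_l1',f_scale=.001); print('mug rim',s.x.round(4),m.sum())
```

```text
wrist 1187 axis up [0.0939 0.292  0.9518] tilt 17.86 err 0.00036 foot [0.4799 0.3236 0.1874] max [0.48   0.3238 0.188 ] head [0.4626 0.2696 0.0113]
scene 243 axis up [0.1037 0.2985 0.9488] tilt 18.42 err 0.00215 foot [0.4796 0.3236 0.1867] max [0.4797 0.3237 0.1872] head [0.4604 0.2683 0.0112]
both 1434 axis up [0.0955 0.2918 0.9517] tilt 17.88 err 0.00069 foot [0.4799 0.3236 0.1873] max [0.48   0.3238 0.188 ] head [0.4622 0.2696 0.0113]
mug rim [0.4614 0.2739 0.0305] 464
```

View pics/crop_b.png

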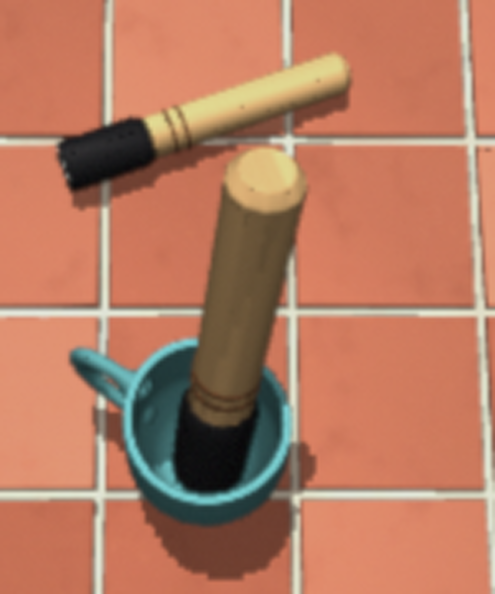

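The crop confirms it: light handle up, black head down in the mug, about 17.9° tilt. Fit error is under 1 mm, and the length is consistent (head at z=11 mm on the mug floor).

```bash
cat >> h.py <<'E'
u0=np.array([.094,.292,.952]);u0/=np.linalg.norm(u0);foot0=np.array([.4799,.3236,.1876])
rest_c=np.array([.4691,-.0351,.052]);g=np.array([np.cos(np.radians(78.4)),np.sin(np.radians(78.4)),0]);ry=-11.6
pot=np.array([.4585,-.2945])
def tcp(G,Rm,back=0): return G+(.011-back)*Rm[:,2]
E
python3 - <<'E'
from h import *
Rm=Rt(42,-17.8); G=foot0-.033*u0; print(G,Rm.round(3), 'angle',np.degrees(np.arccos(Rm[:,2]@-u0)), Rm[:,0]@u0)
p=tcp(G,Rm,.10);print(p); plan(p,Rm)
T=np.eye(4);T[:3,:3]=Rm;T[:3,3]=p; plan(tcp(G,Rm),Rm,T)
E
```

```text
[0.47679863 0.31396595 0.15619034] [[ 0.952 -0.227  0.205]
 [-0.306 -0.708  0.637]
 [ 0.    -0.669 -0.743]] angle 59.860181468674114 0.00023708598200188462
[0.45859367 0.25726414 0.22233023]
shift [-0.0027 -0.0074  0.2319] turn [0.1329 0.1148 0.16  ] | rows needed 3.7 2.5
shift [ 0.    -0.     0.125] turn [0. 0. 0.] | rows needed 2.0 0.0
```

Emit:
{"method": "arm_command", "body": {
  "moves": [
    {"dx":-0.001,"dy":-0.002,"dz":0.05,"rx":0.03,"ry":0.03,"rz":0.04,"grip":-1},
    {"dx":-0.002,"dy":-0.004,"dz":0.1,"rx":0.07,"ry":0.06,"rz":0.08,"grip":-1},
    {"dx":-0.0025,"dy":-0.006,"dz":0.15,"rx":0.1,"ry":0.09,"rz":0.12,"grip":-1},
    {"dx":-0.0027,"dy":-0.0074,"dz":0.19,"rx":0.133,"ry":0.115,"rz":0.16,"grip":-1},
    {"dx":-0.0027,"dy":-0.0074,"dz":0.22,"rx":0.133,"ry":0.115,"rz":0.16,"grip":-1},
    {"dx":-0.0027,"dy":-0.0074,"dz":0.232,"rx":0.133,"ry":0.115,"rz":0.16,"grip":-1},
    {"dx":-0.0027,"dy":-0.0074,"dz":0.232,"rx":0.133,"ry":0.115,"rz":0.16,"grip":-1},
    {"dx":-0.0027,"dy":-0.0074,"dz":0.232,"rx":0.133,"ry":0.115,"rz":0.16,"grip":-1}
  ]
}}

```text
clock: 4.35
position: [0.4591, 0.2582, 0.2239]
tool_rot: [0.922, -0.143, 0.056, -0.355]
ft_force: [0.1, -0.1, 0.2]
finger_gap: 0.999
```

Run:
```python
from h import *
Rm=Rt(42,-17.8); G=foot0-.033*u0; plan(tcp(G,Rm),Rm); print(robot.observe()['qpos'].round(3))
im,d,P=snap('wrist','c')
```

```text
shift [-0.0003  0.0025  0.1255] turn [-0.001  -0.0005  0.0015] | rows needed 2.0 0.0
[ 0.008 -0.216  2.242  0.837  1.029 -0.103]
```

View pics/wrist_c.png

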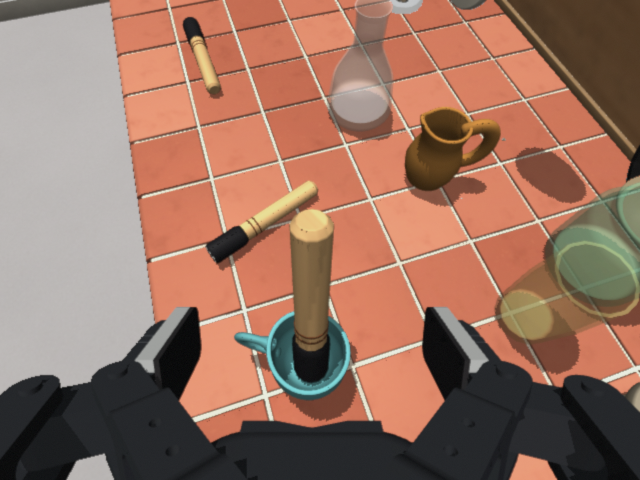

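The stick stands centred between the jaws at column 312. Advance and close.

Emit:
{"method": "arm_command", "body": {
  "moves": [
    {"dx":0,"dy":0,"dz":0.035,"rx":0,"ry":0,"rz":0,"grip":-1},
    {"dx":0,"dy":0.001,"dz":0.07,"rx":0,"ry":0,"rz":0,"grip":-1},
    {"dx":0,"dy":0.001,"dz":0.1,"rx":0,"ry":0,"rz":0,"grip":-1},
    {"dx":0,"dy":0.001,"dz":0.125,"rx":0,"ry":0,"rz":0,"grip":-1},
    {"dx":0,"dy":0.001,"dz":0.125,"rx":0,"ry":0,"rz":0,"grip":-1},
    {"dx":0,"dy":0.001,"dz":0.125,"rx":0,"ry":0,"rz":0,"grip":-0.2},
    {"dx":0,"dy":0.001,"dz":0.125,"rx":0,"ry":0,"rz":0,"grip":0.2},
    {"dx":0,"dy":0.001,"dz":0.125,"rx":0,"ry":0,"rz":0,"grip":1}
  ]
}}

```text
clock: 5.2
position: [0.4788, 0.3216, 0.149]
tool_rot: [0.922, -0.143, 0.056, -0.355]
ft_force: [-0.1, 0.6, 0.0]
finger_gap: 0.515
```

Emit:
{"method": "arm_command", "body": {
  "moves": [
    {"dx":0,"dy":0,"dz":0,"rx":0,"ry":0,"rz":0,"grip":1},
    {"dx":0,"dy":0,"dz":0,"rx":0,"ry":0,"rz":0,"grip":1},
    {"dx":0,"dy":0,"dz":0,"rx":0,"ry":0,"rz":0,"grip":1},
    {"dx":0,"dy":0,"dz":0,"rx":0,"ry":0,"rz":0,"grip":1},
    {"dx":0,"dy":0,"dz":0,"rx":0,"ry":0,"rz":0,"grip":1},
    {"dx":0,"dy":0,"dz":0,"rx":0,"ry":0,"rz":0,"grip":1},
    {"dx":0,"dy":0,"dz":0,"rx":0,"ry":0,"rz":0,"grip":1},
    {"dx":0,"dy":0,"dz":0,"rx":0,"ry":0,"rz":0,"grip":1}
  ]
}}

```text
clock: 6.0
position: [0.4785, 0.3222, 0.1483]
tool_rot: [0.922, -0.143, 0.056, -0.355]
ft_force: [0.7, 0.3, 5.7]
finger_gap: 0.285
```

Run:
```python
from h import *
s=robot.observe(); print(s['finger_gap'],s['ft_force'].round(2))
T=Tw(); Rm=Rt(42,-17.8); G=foot0-.033*u0; plan(tcp(G,Rm),Rm)
im,d,P=snap('wrist','d')
plan(T[:3,3]+.03*u0,T[:3,:3]);plan(T[:3,3]+.13*u0,T[:3,:3])
```

```text
0.28489894049767317 [0.72 0.3  5.67]
shift [ 0.0011  0.0012 -0.0006] turn [-0.0013  0.0003  0.0012] | rows needed 0.0 0.0
shift [ 0.0001 -0.0324 -0.0188] turn [-0. -0.  0.] | rows needed 0.6 0.0
shift [ 0.0003 -0.1407 -0.0813] turn [-0. -0.  0.] | rows needed 2.6 0.0
```

View pics/wrist_d.png

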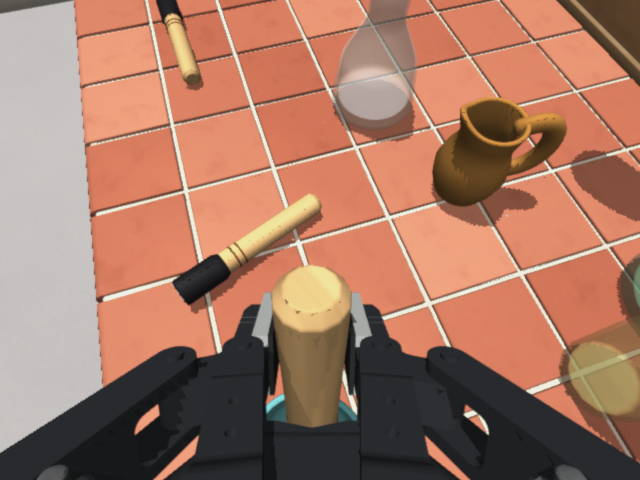

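Held (gap about 24–26 mm; the foot is at (312,285) between the pads). Lift along the stick's axis.

Emit:
{"method": "arm_command", "body": {
  "moves": [
    {"dx":0,"dy":-0.015,"dz":-0.009,"rx":0,"ry":0,"rz":0,"grip":1},
    {"dx":0,"dy":-0.032,"dz":-0.019,"rx":0,"ry":0,"rz":0,"grip":1},
    {"dx":0,"dy":-0.054,"dz":-0.031,"rx":0,"ry":0,"rz":0,"grip":1},
    {"dx":0,"dy":-0.076,"dz":-0.044,"rx":0,"ry":0,"rz":0,"grip":1},
    {"dx":0,"dy":-0.098,"dz":-0.057,"rx":0,"ry":0,"rz":0,"grip":1},
    {"dx":0,"dy":-0.12,"dz":-0.069,"rx":0,"ry":0,"rz":0,"grip":1},
    {"dx":0,"dy":-0.141,"dz":-0.081,"rx":0,"ry":0,"rz":0,"grip":1},
    {"dx":0,"dy":-0.141,"dz":-0.081,"rx":0,"ry":0,"rz":0,"grip":1}
  ]
}}

```text
clock: 6.85
position: [0.4905, 0.361, 0.2724]
tool_rot: [0.922, -0.142, 0.056, -0.355]
ft_force: [0.8, -0.2, -0.8]
finger_gap: 0.283
```

Run:
```python
from h import *
im,d,P=snap('scene','e'); 
cv2.imwrite('pics/scene_e_crop.png',cv2.resize(im[150:350,180:440],None,fx=3,fy=3,interpolation=2))
s=robot.observe(); print(s['finger_gap'],s['ft_force'].round(2))
# target: above the rest, tool -30
zg=.033
G=rest_c+g*(.096-zg)   # foot toward +g; stick centre z=96 at rest_c
Rm=Rt(-30,ry)
for h in (.20,.12,.0):
    p=tcp(G+[0,0,h],Rm); print(p.round(3)); plan(p,Rm)
```

```text
0.2880231901429638 [-0.55 -0.31 -1.37]
[0.481 0.021 0.242]
shift [ 0.1175  0.3264 -0.2466] turn [-0.7989 -0.0075 -0.071 ] | rows needed 6.8 8.4
[0.481 0.021 0.162]
shift [ 0.1175  0.3933 -0.1722] turn [-0.7989 -0.0075 -0.071 ] | rows needed 7.1 8.4
[0.481 0.021 0.042]
shift [ 0.1174  0.4936 -0.0607] turn [-0.7989 -0.0075 -0.071 ] | rows needed 8.2 8.4
```

View pics/scene_e_crop.png

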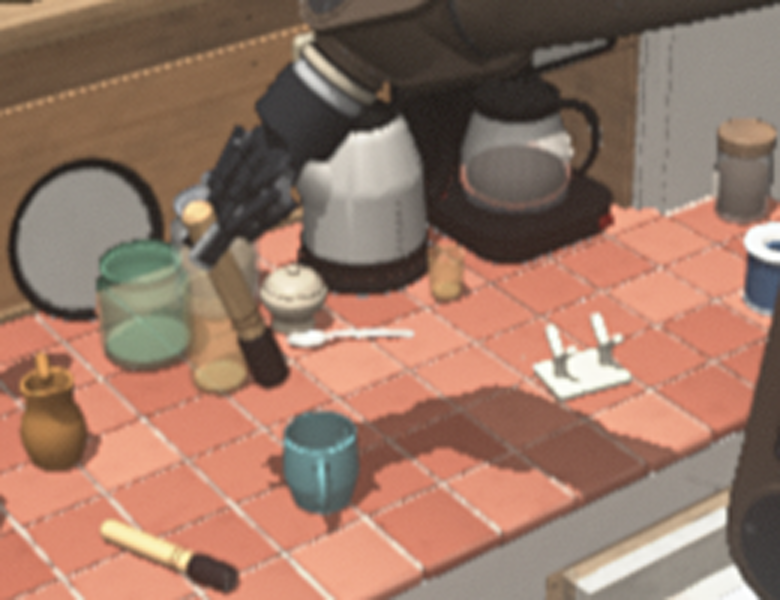

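The muddler is clear of the mug, which still stands at crop (320,460). Swing over to above the rest.

Emit:
{"method": "arm_command", "body": {
  "moves": [
    {"dx":0.008,"dy":0.02,"dz":-0.03,"rx":-0.09,"ry":0,"rz":-0.008,"grip":1},
    {"dx":0.022,"dy":0.06,"dz":-0.06,"rx":-0.18,"ry":-0.001,"rz":-0.016,"grip":1},
    {"dx":0.036,"dy":0.1,"dz":-0.09,"rx":-0.27,"ry":-0.002,"rz":-0.024,"grip":1},
    {"dx":0.05,"dy":0.14,"dz":-0.12,"rx":-0.36,"ry":-0.003,"rz":-0.032,"grip":1},
    {"dx":0.064,"dy":0.18,"dz":-0.15,"rx":-0.45,"ry":-0.004,"rz":-0.04,"grip":1},
    {"dx":0.078,"dy":0.22,"dz":-0.18,"rx":-0.54,"ry":-0.005,"rz":-0.048,"grip":1},
    {"dx":0.092,"dy":0.26,"dz":-0.205,"rx":-0.63,"ry":-0.006,"rz":-0.056,"grip":1},
    {"dx":0.106,"dy":0.295,"dz":-0.225,"rx":-0.71,"ry":-0.007,"rz":-0.063,"grip":1}
  ]
}}

```text
clock: 7.7
position: [0.48, 0.0511, 0.2446]
tool_rot: [0.976, -0.105, -0.02, 0.192]
ft_force: [0.0, -0.4, -1.7]
finger_gap: 0.283
```

Run:
```python
from h import *
zg=.033
G=rest_c+g*(.096-zg); Rm=Rt(-30,ry)
for h in (.12,):
    p=tcp(G+[0,0,h],Rm); print(p.round(3)); plan(p,Rm)
print(robot.observe()['qpos'].round(2))
```

```text
[0.481 0.021 0.162]
shift [ 0.0085 -0.0053  0.1088] turn [-0.0862  0.002  -0.0071] | rows needed 1.7 0.9
[ 0.08 -0.05  1.97 -0.38  1.35  0.4 ]
```

Emit:
{"method": "arm_command", "body": {
  "moves": [
    {"dx":0.003,"dy":-0.001,"dz":0.03,"rx":-0.03,"ry":0,"rz":-0.002,"grip":1},
    {"dx":0.006,"dy":-0.003,"dz":0.06,"rx":-0.06,"ry":0.001,"rz":-0.005,"grip":1},
    {"dx":0.0085,"dy":-0.005,"dz":0.09,"rx":-0.086,"ry":0.002,"rz":-0.007,"grip":1},
    {"dx":0.0085,"dy":-0.005,"dz":0.109,"rx":-0.086,"ry":0.002,"rz":-0.007,"grip":1},
    {"dx":0.0085,"dy":-0.005,"dz":0.109,"rx":-0.086,"ry":0.002,"rz":-0.007,"grip":1},
    {"dx":0.0085,"dy":-0.005,"dz":0.109,"rx":-0.086,"ry":0.002,"rz":-0.007,"grip":1},
    {"dx":0.0085,"dy":-0.005,"dz":0.109,"rx":-0.086,"ry":0.002,"rz":-0.007,"grip":1},
    {"dx":0.0085,"dy":-0.005,"dz":0.109,"rx":-0.086,"ry":0.002,"rz":-0.007,"grip":1}
  ]
}}

```text
clock: 8.5
position: [0.483, 0.0233, 0.166]
tool_rot: [0.962, -0.099, -0.022, 0.254]
ft_force: [-0.7, 0.0, -1.0]
finger_gap: 0.287
```

```bash
cat >> h.py <<'E'
from scipy.optimize import least_squares
def fitcyl(p,c0,v0,r=.013):
    v0=v0/np.linalg.norm(v0); a=np.cross(v0,[.3,.5,.8]);a/=np.linalg.norm(a);b=np.cross(v0,a)
    def un(q): v=v0+q[2]*a+q[3]*b; return c0+q[0]*a+q[1]*b,v/np.linalg.norm(v)
    def f(q):
        c,v=un(q); w=p-c; return np.linalg.norm(w-np.outer(w@v,v),axis=1)-r
    s=least_squares(f,[0,0,0,0],loss='soft_l1',f_scale=.001); c,v=un(s.x); return c,v,np.abs(s.fun).mean()
E
python3 - <<'E'
from h import *
zg=.033
G=rest_c+g*(.096-zg); Rm=Rt(-30,ry); plan(tcp(G+[0,0,.12],Rm),Rm)
im,d,P=snap('wrist','f'); im2,d2,P2=snap('scene','f')
cv2.imwrite('pics/scene_f_crop.png',cv2.resize(im2[180:320,250:450],None,fx=3.5,fy=3.5,interpolation=2))
E
```

```text
shift [-0.0024  0.0006  0.0053] turn [-0.0045 -0.0037 -0.0025] | rows needed 0.1 0.1
```

View pics/wrist_f.png

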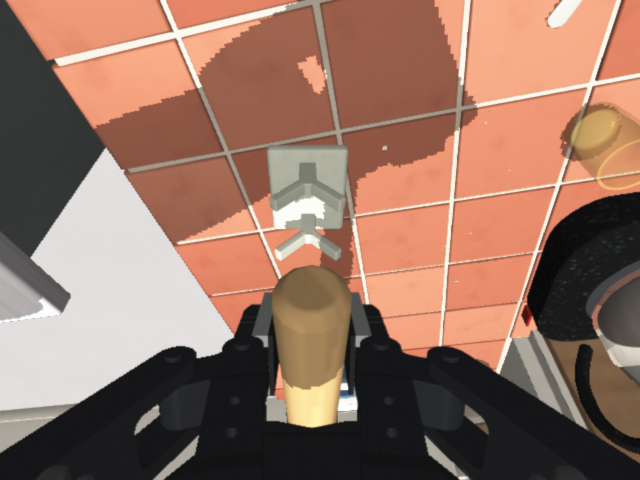

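View pics/scene_f_crop.png

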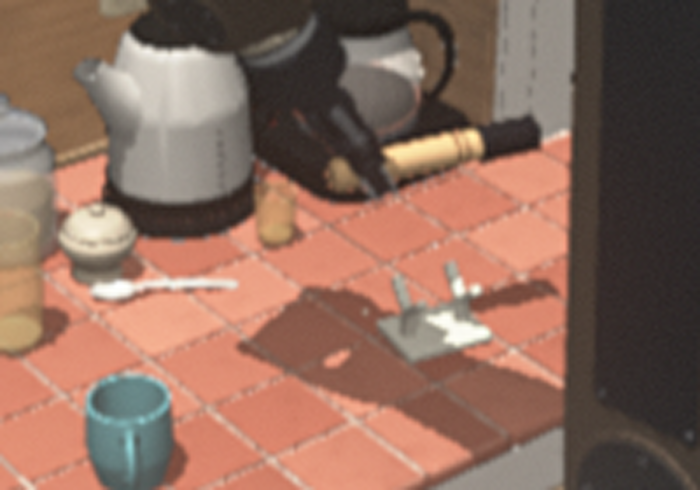

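```bash
cat > fs.py <<'E'
from h import *
def stick(tag,C,v0,zr=(-.02,.02),cams_=('scene','wrist'),L=(-.05,.075)):
    ps=[]
    for n in cams_:
        im,d,P=load(n,tag); w=P-C; t=w@v0; r=np.linalg.norm(w-t[...,None]*v0,axis=-1)
        hsv=cv2.cvtColor(im,cv2.COLOR_BGR2HSV); m=(r<.022)&(t>L[0])&(t<L[1])&(d>0)&(hsv[...,0]>9)&(hsv[...,0]<26)&(hsv[...,1]>60)
        ps.append(P[m]); 
        print(n,m.sum(), end=' ')
        if m.sum()>30:
            c,v,e=fitcyl(P[m],C,v0); print(c.round(4),v.round(4),'err',round(e,5),'ends',(c+v*((P[m]-c)@v).max()).round(4),(c+v*((P[m]-c)@v).min()).round(4))
    p=np.concatenate(ps); c,v,e=fitcyl(p,C,v0); print('both',c.round(4),v.round(4),round(e,5)); return c,v
E
python3 - <<'E'
from fs import *
T=Tw(); G=T[:3,3]-.011*T[:3,2]; print('G',G.round(4))
v=T[:3,:3]@(Rt(42,-17.8).T@-u0); print('expected foot->head',v.round(4))
stick('f',G,v,L=(-.05,.095))
E
```

```text
G [0.4838 0.0287 0.1751]
expected foot->head [-0.2016 -0.9794 -0.0092]
scene 296 [0.483  0.0288 0.1752] [-0.2067 -0.9783 -0.0171] err 0.00241 ends [ 0.4635 -0.0638  0.1736] [0.49   0.0616 0.1758]
wrist 10214 [0.4837 0.0287 0.1755] [-0.1975 -0.9803  0.0038] err 0.00201 ends [ 0.4682 -0.0483  0.1758] [0.4903 0.0614 0.1754]
both [0.4837 0.0287 0.1755] [-0.1989 -0.98    0.0031] 0.00202
```

Run:
```python
from h import *
zg=.033
G=rest_c+g*(.096-zg); Rm=Rt(-30,ry)
for h in (.12,.08,.05,.025): plan(tcp(G+[0,0,h],Rm),Rm)
```

```text
shift [-0.0021  0.0008  0.0048] turn [-0.0043 -0.0033 -0.0022] | rows needed 0.1 0.1
shift [-0.0024 -0.0239  0.0483] turn [-0.0043 -0.0033 -0.0022] | rows needed 0.9 0.1
shift [-0.0026 -0.0424  0.0809] turn [-0.0043 -0.0033 -0.0022] | rows needed 1.5 0.1
shift [-0.0028 -0.0579  0.1081] turn [-0.0043 -0.0033 -0.0022] | rows needed 2.0 0.1
```

Emit:
{"method": "arm_command", "body": {
  "moves": [
    {"dx":-0.0021,"dy":-0.008,"dz":0.019,"rx":-0.004,"ry":-0.003,"rz":-0.002,"grip":1},
    {"dx":-0.0024,"dy":-0.024,"dz":0.048,"rx":-0.004,"ry":-0.003,"rz":-0.002,"grip":1},
    {"dx":-0.0026,"dy":-0.042,"dz":0.081,"rx":-0.004,"ry":-0.003,"rz":-0.002,"grip":1},
    {"dx":-0.0028,"dy":-0.052,"dz":0.097,"rx":-0.004,"ry":-0.003,"rz":-0.002,"grip":1},
    {"dx":-0.0028,"dy":-0.058,"dz":0.108,"rx":-0.004,"ry":-0.003,"rz":-0.002,"grip":1},
    {"dx":-0.0028,"dy":-0.058,"dz":0.108,"rx":-0.004,"ry":-0.003,"rz":-0.002,"grip":1},
    {"dx":-0.0028,"dy":-0.058,"dz":0.108,"rx":-0.004,"ry":-0.003,"rz":-0.002,"grip":1},
    {"dx":-0.0028,"dy":-0.058,"dz":0.108,"rx":-0.004,"ry":-0.003,"rz":-0.002,"grip":1}
  ]
}}

```text
clock: 9.4
position: [0.481, 0.0212, 0.0677]
tool_rot: [0.961, -0.098, -0.026, 0.257]
ft_force: [-0.3, -0.1, -1.5]
finger_gap: 0.286
```

Run:
```python
from fs import *
zg=.033
G=rest_c+g*(.096-zg); Rm=Rt(-30,ry)
for h in (.025,.01,0,-.001): plan(tcp(G+[0,0,h],Rm),Rm)
print(robot.observe()['ft_force'].round(2))
snap('wrist','g');snap('scene','g')
T=Tw(); G=T[:3,3]-.011*T[:3,2]
v=T[:3,:3]@(Rt(42,-17.8).T@-u0); print('G',G,'expected foot->head',v.round(4))
stick('g',G,v,L=(-.05,.095))
im=cv2.imread('pics/scene_g.png');cv2.imwrite('pics/scene_g_crop.png',cv2.resize(im[200:300,300:450],None,fx=4.5,fy=4.5,interpolation=2))
```

```text
shift [-0.0004 -0.0001  0.0003] turn [-0.0001 -0.0006 -0.0004] | rows needed 0.0 0.0
shift [-0.0005 -0.0094  0.0165] turn [-0.0001 -0.0006 -0.0004] | rows needed 0.3 0.0
shift [-0.0005 -0.0157  0.0273] turn [-0.0001 -0.0006 -0.0004] | rows needed 0.5 0.0
shift [-0.0005 -0.0163  0.0284] turn [-0.0001 -0.0006 -0.0004] | rows needed 0.5 0.0
[-0.26 -0.07 -1.52]
G [0.48189925 0.02658679 0.07710639] expected foot->head [-0.2014 -0.9795 -0.0027]
scene 266 [0.4806 0.0268 0.0767] [-0.1949 -0.9808 -0.0037] err 0.00259 ends [ 0.4622 -0.0662  0.0764] [0.4875 0.0613 0.0768]
wrist 9560 [0.4818 0.0266 0.0772] [-0.1976 -0.9802  0.0143] err 0.00213 ends [ 0.4664 -0.0498  0.0783] [0.4884 0.0593 0.0767]
both [0.4818 0.0266 0.0772] [-0.198  -0.9801  0.0131] 0.00215
```

View pics/scene_g_crop.png

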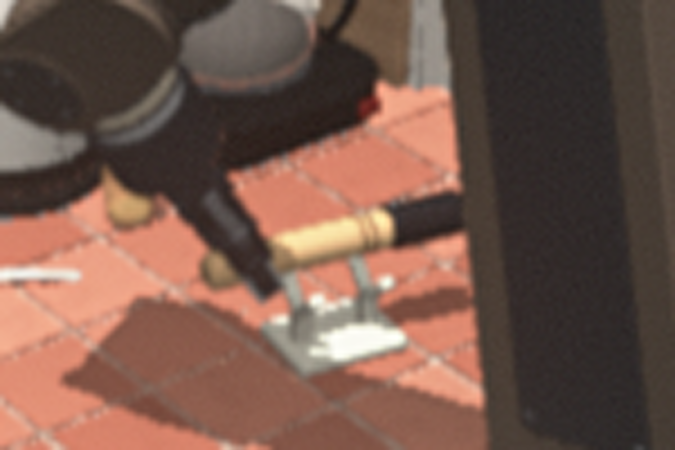

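The stick is level and centred over the notches, 25 mm above its seat. Lower to the seat.

Emit:
{"method": "arm_command", "body": {
  "moves": [
    {"dx":-0.0005,"dy":-0.0045,"dz":0.0085,"rx":0,"ry":0,"rz":0,"grip":1},
    {"dx":-0.0005,"dy":-0.0094,"dz":0.0165,"rx":0,"ry":0,"rz":0,"grip":1},
    {"dx":-0.0005,"dy":-0.0125,"dz":0.0218,"rx":0,"ry":0,"rz":0,"grip":1},
    {"dx":-0.0005,"dy":-0.0145,"dz":0.025,"rx":0,"ry":0,"rz":0,"grip":1},
    {"dx":-0.0005,"dy":-0.0157,"dz":0.0273,"rx":0,"ry":0,"rz":0,"grip":1},
    {"dx":-0.0005,"dy":-0.0157,"dz":0.0273,"rx":0,"ry":0,"rz":0,"grip":1},
    {"dx":-0.0005,"dy":-0.0157,"dz":0.0273,"rx":0,"ry":0,"rz":0,"grip":1},
    {"dx":-0.0005,"dy":-0.0157,"dz":0.0273,"rx":0,"ry":0,"rz":0,"grip":1}
  ]
}}

```text
clock: 10.3
position: [0.4803, 0.0209, 0.0419]
tool_rot: [0.961, -0.097, -0.026, 0.258]
ft_force: [2.4, -2.0, 2.0]
finger_gap: 0.287
```

Run:
```python
from fs import *
T=Tw(); G=T[:3,3]-.011*T[:3,2]; print('G',G.round(4),robot.observe()['ft_force'].round(2))
snap('scene','h');snap('wrist','h')
v=T[:3,:3]@(Rt(42,-17.8).T@-u0)
stick('h',G,v,L=(-.05,.095))
```

```text
G [0.4814 0.0263 0.0514] [ 2.36 -2.05  2.01]
scene 259 [0.4796 0.0267 0.0511] [-0.1774 -0.9839  0.0222] err 0.00276 ends [ 0.4628 -0.0666  0.0532] [0.4855 0.0596 0.0504]
wrist 9693 [0.4811 0.0264 0.0514] [-0.1974 -0.98    0.0266] err 0.00209 ends [ 0.463  -0.0634  0.0539] [0.4877 0.059  0.0505]
both [0.4811 0.0264 0.0514] [-0.1972 -0.98    0.0262] 0.00211
```

Light contact (about 3.5 N), axis at z≈51.5 mm: seated. Release and back off.

Emit:
{"method": "arm_command", "body": {
  "moves": [
    {"dx":0,"dy":0,"dz":0,"rx":0,"ry":0,"rz":0,"grip":0.2},
    {"dx":0,"dy":0,"dz":0,"rx":0,"ry":0,"rz":0,"grip":-0.2},
    {"dx":0,"dy":0,"dz":0,"rx":0,"ry":0,"rz":0,"grip":-1},
    {"dx":0,"dy":0,"dz":0,"rx":0,"ry":0,"rz":0,"grip":-1},
    {"dx":0,"dy":0,"dz":0,"rx":0,"ry":0,"rz":0,"grip":-1},
    {"dx":0,"dy":0,"dz":-0.04,"rx":0,"ry":0,"rz":0,"grip":-1},
    {"dx":0,"dy":0,"dz":-0.1,"rx":0,"ry":0,"rz":0,"grip":-1},
    {"dx":0,"dy":0,"dz":-0.15,"rx":0,"ry":0,"rz":0,"grip":-1}
  ]
}}

```text
clock: 11.2
position: [0.4916, 0.0807, 0.1465]
tool_rot: [0.961, -0.098, -0.027, 0.257]
ft_force: [0.7, 0.8, -0.7]
finger_gap: 0.999
```

Run:
```python
from fs import *
snap('scene','i');snap('wrist','i')
T=Tw();print(T[:3,3].round(3))
stick('i',rest_c,-g,L=(-.09,.03))
# view pose from -y side
p=np.array([.46,-.22,.24]);plan(p,Rt(30,ry)); plan(np.array([.47,-.08,.30]),Rt(0,ry))
```

```text
[0.496 0.082 0.151]
scene 312 [ 0.4685 -0.035   0.0507] [-0.1897 -0.9818 -0.0077] err 0.00264 ends [ 0.4629 -0.0642  0.0505] [0.4856 0.0535 0.0514]
wrist 3369 [ 0.4689 -0.0351  0.0521] [-2.021e-01 -9.794e-01  3.000e-04] err 0.00034 ends [ 0.4628 -0.0643  0.0522] [0.4871 0.0531 0.0521]
both [ 0.4689 -0.0351  0.0521] [-2.017e-01 -9.795e-01 -1.000e-04] 0.00055
shift [0.0324 0.3843 0.0918] turn [ 0.6641 -0.0063  0.0016] | rows needed 6.3 7.0
shift [ 0.0106  0.2706 -0.0598] turn [ 3.307e-01 -6.300e-03 -1.000e-04] | rows needed 4.4 3.5
```

View pics/wrist_i.png

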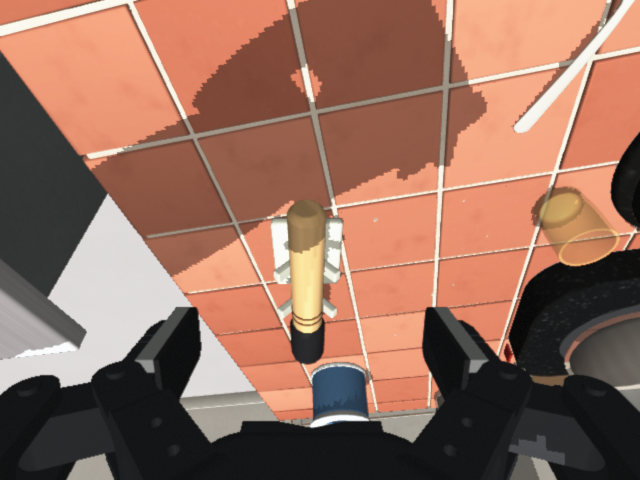

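Muddler seated in the groove (axis within 0.3 mm of nominal, horizontal), the head at (308,342) toward the pot. Go round to the head side.

Run:
```python
from fs import *
stick('i',rest_c,-g,L=(-.13,.03),cams_=('wrist',))
c=np.array([.4689,-.0351,.0521]); h=np.array([-.2018,-.9794,0])
G=c+.061*h; Rm=Rt(40,ry); p=tcp(G,Rm,.10); print(G.round(4),p.round(3),tcp(G,Rm).round(4))
plan(np.array([.47,-.08,.28]),Rt(0,ry))
T=np.eye(4);T[:3,:3]=Rt(0,ry);T[:3,3]=[.47,-.08,.28]; plan(p,Rm,T)
```

```text
wrist 4158 [ 0.4689 -0.0351  0.0523] [-0.2023 -0.9793  0.0059] err 0.00115 ends [ 0.4628 -0.0644  0.0524] [0.4882 0.0586 0.0517]
both [ 0.4689 -0.0351  0.0523] [-0.2023 -0.9793  0.0059] 0.00115
[ 0.4566 -0.0948  0.0521] [ 0.445 -0.151  0.12 ] [ 0.458  -0.0879  0.0437]
shift [ 0.0103  0.2581 -0.0381] turn [ 3.307e-01 -6.300e-03 -1.000e-04] | rows needed 4.2 3.5
shift [-0.0127  0.0931  0.1997] turn [0.4444 0.     0.    ] | rows needed 3.5 4.7
```

Emit:
{"method": "arm_command", "body": {
  "moves": [
    {"dx":0,"dy":0,"dz":-0.05,"rx":0,"ry":0,"rz":0,"grip":-1},
    {"dx":0.002,"dy":0.04,"dz":-0.08,"rx":0.06,"ry":-0.001,"rz":0,"grip":-1},
    {"dx":0.004,"dy":0.09,"dz":-0.09,"rx":0.13,"ry":-0.002,"rz":0,"grip":-1},
    {"dx":0.006,"dy":0.14,"dz":-0.08,"rx":0.2,"ry":-0.004,"rz":0,"grip":-1},
    {"dx":0.008,"dy":0.19,"dz":-0.06,"rx":0.27,"ry":-0.005,"rz":0,"grip":-1},
    {"dx":0.01,"dy":0.235,"dz":-0.045,"rx":0.33,"ry":-0.006,"rz":0,"grip":-1},
    {"dx":0.01,"dy":0.258,"dz":-0.038,"rx":0.33,"ry":-0.006,"rz":0,"grip":-1},
    {"dx":0.01,"dy":0.258,"dz":-0.038,"rx":0.33,"ry":-0.006,"rz":0,"grip":-1}
  ]
}}

```text
clock: 12.1
position: [0.4661, -0.0848, 0.2747]
tool_rot: [0.994, -0.105, -0.005, 0.003]
ft_force: [0.1, 0.1, 0.3]
finger_gap: 1.0
```

Run:
```python
from fs import *
c=np.array([.4689,-.0351,.0521]); h=np.array([-.2018,-.9794,0])
G=c+.061*h; Rm=Rt(40,ry); plan(tcp(G,Rm,.10),Rm); print(Tw()[:3,3])
```

```text
shift [-0.0065  0.0851  0.1936] turn [ 0.4483  0.0043 -0.0074] | rows needed 3.4 4.7
[ 0.46613925 -0.08476236  0.2746717 ]
```

Emit:
{"method": "arm_command", "body": {
  "moves": [
    {"dx":-0.002,"dy":0.04,"dz":0.01,"rx":0.09,"ry":0.001,"rz":-0.001,"grip":-1},
    {"dx":-0.004,"dy":0.07,"dz":0.04,"rx":0.18,"ry":0.002,"rz":-0.003,"grip":-1},
    {"dx":-0.006,"dy":0.085,"dz":0.08,"rx":0.27,"ry":0.003,"rz":-0.005,"grip":-1},
    {"dx":-0.0065,"dy":0.085,"dz":0.12,"rx":0.36,"ry":0.004,"rz":-0.007,"grip":-1},
    {"dx":-0.0065,"dy":0.085,"dz":0.16,"rx":0.448,"ry":0.004,"rz":-0.007,"grip":-1},
    {"dx":-0.0065,"dy":0.085,"dz":0.1936,"rx":0.448,"ry":0.004,"rz":-0.007,"grip":-1},
    {"dx":-0.0065,"dy":0.085,"dz":0.1936,"rx":0.448,"ry":0.004,"rz":-0.007,"grip":-1},
    {"dx":-0.0065,"dy":0.085,"dz":0.1936,"rx":0.448,"ry":0.004,"rz":-0.007,"grip":-1}
  ]
}}

```text
clock: 12.9
position: [0.4462, -0.1467, 0.12]
tool_rot: [0.935, -0.092, 0.032, -0.341]
ft_force: [0.3, -0.5, 0.3]
finger_gap: 1.001
```

Run:
```python
from fs import *
c=np.array([.4689,-.0351,.0521]); h=np.array([-.2018,-.9794,0])
snap('wrist','j'); G=c+.061*h; Rm=Rt(40,ry); plan(tcp(G,Rm,.0),Rm); plan(tcp(G,Rm,.1),Rm)
```

```text
shift [-0.0008  0.0043  0.1229] turn [0.0002 0.0028 0.0033] | rows needed 2.0 0.0
shift [-0.0013  0.0044 -0.0021] turn [0.0002 0.0028 0.0033] | rows needed 0.1 0.0
```

View pics/wrist_j.png

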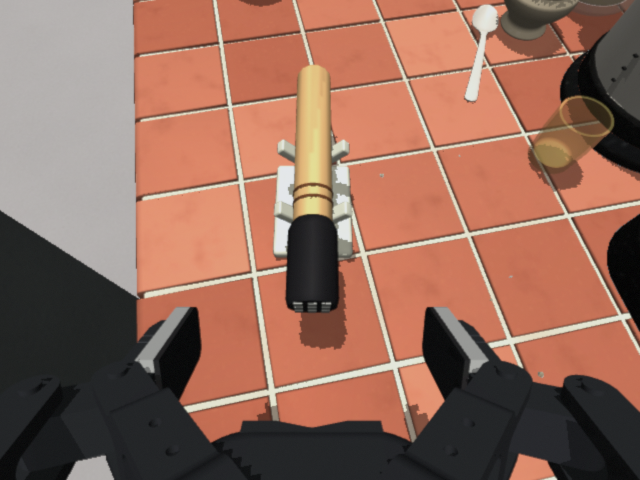

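The head is centred at (311,260) between the jaws, clear of the rest. Advance and close on the head.

Emit:
{"method": "arm_command", "body": {
  "moves": [
    {"dx":-0.0008,"dy":0.0043,"dz":0.035,"rx":0,"ry":0.003,"rz":0.003,"grip":-1},
    {"dx":-0.0008,"dy":0.0043,"dz":0.07,"rx":0,"ry":0.003,"rz":0.003,"grip":-1},
    {"dx":-0.0008,"dy":0.0043,"dz":0.1,"rx":0,"ry":0.003,"rz":0.003,"grip":-1},
    {"dx":-0.0008,"dy":0.0043,"dz":0.123,"rx":0,"ry":0.003,"rz":0.003,"grip":-1},
    {"dx":-0.0008,"dy":0.0043,"dz":0.123,"rx":0,"ry":0.003,"rz":0.003,"grip":-1},
    {"dx":-0.0008,"dy":0.0043,"dz":0.123,"rx":0,"ry":0.003,"rz":0.003,"grip":-1},
    {"dx":-0.0008,"dy":0.0043,"dz":0.123,"rx":0,"ry":0.003,"rz":0.003,"grip":-0.3},
    {"dx":-0.0008,"dy":0.0043,"dz":0.123,"rx":0,"ry":0.003,"rz":0.003,"grip":0}
  ]
}}

```text
clock: 13.75
position: [0.4582, -0.0895, 0.044]
tool_rot: [0.935, -0.095, 0.036, -0.339]
ft_force: [0.5, 0.2, 0.4]
finger_gap: 0.69
```

Run:
```python
from fs import *
c=np.array([.4689,-.0351,.0521]); h=np.array([-.2018,-.9794,0])
snap('wrist','k'); G=c+.061*h; Rm=Rt(40,ry); plan(tcp(G,Rm,.0),Rm)
```

```text
shift [-0.0003 -0.0013  0.0011] turn [ 0.0008 -0.0016 -0.0001] | rows needed 0.0 0.0
```

View pics/wrist_k.png

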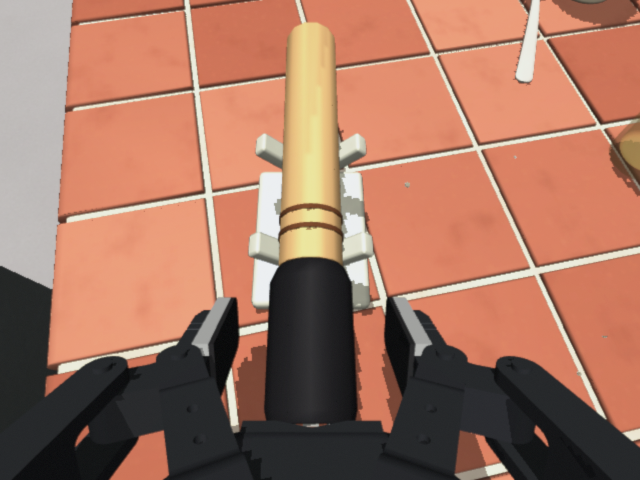

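Emit:
{"method": "arm_command", "body": {
  "moves": [
    {"dx":0,"dy":0,"dz":0,"rx":0,"ry":0,"rz":0,"grip":0.15},
    {"dx":0,"dy":0,"dz":0,"rx":0,"ry":0,"rz":0,"grip":0.3},
    {"dx":0,"dy":0,"dz":0,"rx":0,"ry":0,"rz":0,"grip":1},
    {"dx":0,"dy":0,"dz":0,"rx":0,"ry":0,"rz":0,"grip":1},
    {"dx":0,"dy":0,"dz":0,"rx":0,"ry":0,"rz":0,"grip":1},
    {"dx":0,"dy":0,"dz":0,"rx":0,"ry":0,"rz":0,"grip":1},
    {"dx":0,"dy":0,"dz":0,"rx":0,"ry":0,"rz":0,"grip":1},
    {"dx":0,"dy":0,"dz":0,"rx":0,"ry":0,"rz":0,"grip":1}
  ]
}}

```text
clock: 14.6
position: [0.4578, -0.0888, 0.043]
tool_rot: [0.935, -0.096, 0.035, -0.34]
ft_force: [1.1, -2.8, 2.9]
finger_gap: 0.357
```

Run:
```python
from fs import *
s=robot.observe();print(s['finger_gap'],s['ft_force'].round(2))
T=Tw(); np.save('Tgrasp2.npy',T)
c=np.array([.4689,-.0351,.0521]); h=np.array([-.2018,-.9794,0])
G=T[:3,3]-.011*T[:3,2]; print('G t',(G-c)@h, 'off',(G-c)-((G-c)@h)*h)
plan(T[:3,3]+[0,0,.12],T[:3,:3])
```

```text
0.3570263111211256 [ 1.13 -2.77  2.89]
G t 0.06186645458289918 off [-5.47271874e-05  7.96624892e-06 -6.71402910e-04]
shift [ 1.000e-04 -9.640e-02 -1.149e-01] turn [0. 0. 0.] | rows needed 2.4 0.0
```

Head gripped (gap 0.357). Lift straight up.

Emit:
{"method": "arm_command", "body": {
  "moves": [
    {"dx":0,"dy":-0.012,"dz":-0.014,"rx":0,"ry":0,"rz":0,"grip":1},
    {"dx":0,"dy":-0.027,"dz":-0.032,"rx":0,"ry":0,"rz":0,"grip":1},
    {"dx":0,"dy":-0.044,"dz":-0.053,"rx":0,"ry":0,"rz":0,"grip":1},
    {"dx":0,"dy":-0.062,"dz":-0.074,"rx":0,"ry":0,"rz":0,"grip":1},
    {"dx":0,"dy":-0.08,"dz":-0.095,"rx":0,"ry":0,"rz":0,"grip":1},
    {"dx":0,"dy":-0.096,"dz":-0.115,"rx":0,"ry":0,"rz":0,"grip":1},
    {"dx":0,"dy":-0.096,"dz":-0.115,"rx":0,"ry":0,"rz":0,"grip":1},
    {"dx":0,"dy":-0.096,"dz":-0.115,"rx":0,"ry":0,"rz":0,"grip":1}
  ]
}}

```text
clock: 15.4
position: [0.4562, -0.0881, 0.1611]
tool_rot: [0.935, -0.095, 0.033, -0.34]
ft_force: [0.1, -0.4, -2.4]
finger_gap: 0.358
```

Run:
```python
from fs import *
snap('wrist','l'); T=Tw(); Tg=np.load('Tgrasp2.npy')
h=np.array([-.2018,-.9794,0]); c=np.array([.4689,-.0351,.0521])
M=T@np.linalg.inv(Tg); C=(M@np.r_[c,1])[:3]; v=M[:3,:3]@h; print('expect',C.round(4),v.round(4))
c2,v2=stick('l',C,v,L=(-.08,.03),cams_=('wrist',))
```

```text
expect [ 0.4671 -0.0342  0.1697] [-2.002e-01 -9.797e-01 -7.000e-04]
wrist 10132 [ 0.4671 -0.0342  0.1696] [-0.2024 -0.9793  0.0039] err 0.00035 ends [ 0.4611 -0.0636  0.1697] [0.4833 0.0441 0.1692]
both [ 0.4671 -0.0342  0.1696] [-0.2024 -0.9793  0.0039] 0.00035
```

View pics/wrist_l.png

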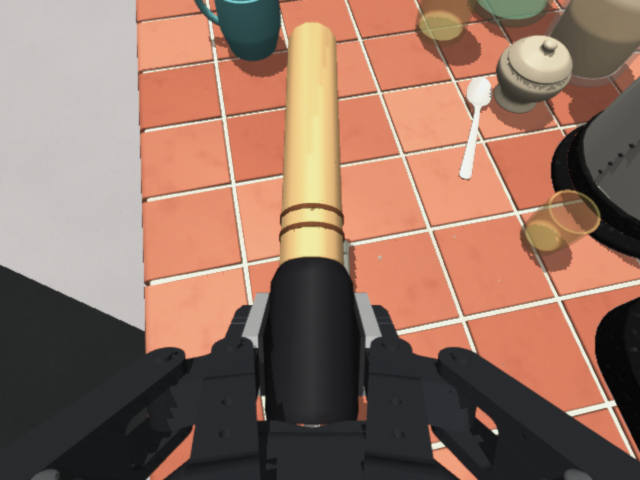

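```bash
cat > tgt.py <<'E'
from fs import *
def load_stick():
    return np.load('vt.npy'),np.load('ft.npy')
def target(footz,xy=pot,a=-50,yaw=ry):
    vt,ft=load_stick(); R0=Rt(a,yaw); v=R0@vt; up=np.array([0,0,1.])
    ax=np.cross(v,up); n=np.linalg.norm(ax); 
    Rd=(R.from_rotvec(ax/n*np.arcsin(n)).as_matrix() if n>1e-9 else np.eye(3))@R0
    return np.r_[xy,footz]-Rd@ft, Rd
E
python3 - <<'E'
from tgt import *
T=Tw(); c2=np.array([.4671,-.0342,.1696]); v2=np.array([-.2024,-.9793,.0039]); v2/=np.linalg.norm(v2)
foot=c2-.0958*v2
np.save('vt.npy',T[:3,:3].T@v2); np.save('ft.npy',T[:3,:3].T@(foot-T[:3,3]))
print(np.load('vt.npy').round(4),np.load('ft.npy').round(4),robot.observe()['qpos'].round(2))
for fz in (.12,.085,.012):
    p,Rd=target(fz); print(p.round(3),Rd.round(3).tolist()); plan(p,Rd)
E
```

```text
[-0.001   0.7633 -0.646 ] [ 1.000e-04 -1.209e-01  9.020e-02] [-0.72  0.03  2.13  0.6   1.41 -0.75]
[ 0.457 -0.304  0.271] [[0.98, -0.129, -0.154], [-0.201, -0.633, -0.748], [-0.001, 0.763, -0.646]]
shift [ 0.0546  0.1136 -0.2751] turn [-9.975e-01  1.900e-03 -1.000e-04] | rows needed 4.8 10.5
[ 0.457 -0.304  0.236] [[0.98, -0.129, -0.154], [-0.201, -0.633, -0.748], [-0.001, 0.763, -0.646]]
shift [ 0.0548  0.1417 -0.2416] turn [-9.975e-01  1.900e-03 -1.000e-04] | rows needed 4.6 10.5
[ 0.457 -0.304  0.163] [[0.98, -0.129, -0.154], [-0.201, -0.633, -0.748], [-0.001, 0.763, -0.646]]
shift [ 0.0551  0.2004 -0.1717] turn [-9.975e-01  1.900e-03 -1.000e-04] | rows needed 4.3 10.5
```

The stick is firmly held with no slip (fit error 0.35 mm). Swing it upright above the pot.

Emit:
{"method": "arm_command", "body": {
  "moves": [
    {"dx":0.004,"dy":-0.01,"dz":-0.036,"rx":-0.06,"ry":0,"rz":0,"grip":1},
    {"dx":0.01,"dy":0.0,"dz":-0.07,"rx":-0.15,"ry":0,"rz":0,"grip":1},
    {"dx":0.016,"dy":0.015,"dz":-0.104,"rx":-0.24,"ry":0,"rz":0,"grip":1},
    {"dx":0.022,"dy":0.03,"dz":-0.138,"rx":-0.33,"ry":0,"rz":0,"grip":1},
    {"dx":0.027,"dy":0.046,"dz":-0.168,"rx":-0.42,"ry":0.001,"rz":0,"grip":1},
    {"dx":0.032,"dy":0.06,"dz":-0.194,"rx":-0.51,"ry":0.001,"rz":0,"grip":1},
    {"dx":0.037,"dy":0.074,"dz":-0.215,"rx":-0.6,"ry":0.001,"rz":0,"grip":1},
    {"dx":0.042,"dy":0.086,"dz":-0.235,"rx":-0.69,"ry":0.001,"rz":0,"grip":1}
  ]
}}

```text
clock: 16.25
position: [0.4545, -0.2658, 0.2607]
tool_rot: [0.976, -0.1, -0.021, 0.193]
ft_force: [-0.1, 0.1, -2.7]
finger_gap: 0.359
```

Run:
```python
from tgt import *
p,Rd=target(.12); plan(p,Rd); s=robot.observe(); print(s['qpos'].round(2),s['position'].round(3))
```

```text
shift [0.0122 0.0469 0.0059] turn [-3.048e-01  1.000e-03 -3.000e-04] | rows needed 0.8 3.2
[-0.56 -0.1   1.98 -0.4   1.15 -0.21] [ 0.455 -0.266  0.261]
```

Emit:
{"method": "arm_command", "body": {
  "moves": [
    {"dx":0.002,"dy":0.008,"dz":0.001,"rx":-0.07,"ry":0,"rz":0,"grip":1},
    {"dx":0.005,"dy":0.02,"dz":0.003,"rx":-0.15,"ry":0,"rz":0,"grip":1},
    {"dx":0.008,"dy":0.032,"dz":0.004,"rx":-0.23,"ry":0,"rz":0,"grip":1},
    {"dx":0.012,"dy":0.047,"dz":0.006,"rx":-0.305,"ry":0.001,"rz":0,"grip":1},
    {"dx":0.012,"dy":0.047,"dz":0.006,"rx":-0.305,"ry":0.001,"rz":0,"grip":1},
    {"dx":0.012,"dy":0.047,"dz":0.006,"rx":-0.305,"ry":0.001,"rz":0,"grip":1},
    {"dx":0.012,"dy":0.047,"dz":0.006,"rx":-0.305,"ry":0.001,"rz":0,"grip":1},
    {"dx":0.012,"dy":0.047,"dz":0.006,"rx":-0.305,"ry":0.001,"rz":0,"grip":1}
  ]
}}

```text
clock: 17.05
position: [0.4571, -0.3035, 0.2724]
tool_rot: [0.903, -0.093, -0.041, 0.417]
ft_force: [-0.5, 0.6, -1.4]
finger_gap: 0.356
```

Run:
```python
from tgt import *
p,Rd=target(.12); plan(p,Rd)
for n in ['wrist','scene','top']: snap(n,'m')
T=Tw(); vt,ft=load_stick(); f=T[:3,:3]@ft+T[:3,3]; v=T[:3,:3]@vt; print('foot',f.round(4),'axis',v.round(4))
stick('m',f+.0958*v,v,L=(-.09,.03),cams_=('wrist','scene'))
im=cv2.imread('pics/top_m.png'); cv2.imwrite('pics/top_m_crop.png',cv2.resize(im[230:340,340:500],None,fx=4,fy=4,interpolation=2))
```

```text
shift [-0.0005 -0.0017  0.0016] turn [-0.003  -0.0011 -0.0026] | rows needed 0.0 0.0
foot [ 0.4596 -0.294   0.122 ] axis [-0.005  -0.0031  1.    ]
wrist 11967 [ 0.4591 -0.2936  0.2178] [-0.0067 -0.0088  0.9999] err 0.00036 ends [ 0.4589 -0.2938  0.2477] [ 0.4597 -0.2928  0.1278]
scene 0 both [ 0.4591 -0.2936  0.2178] [-0.0067 -0.0088  0.9999] 0.00036
```

View pics/wrist_m.png

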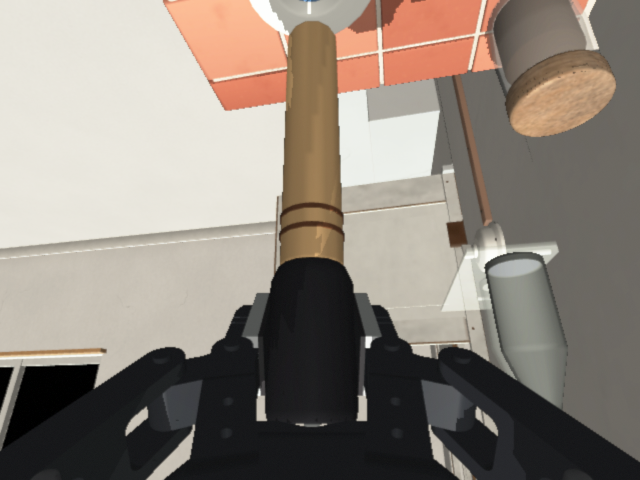

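View pics/scene_m.png

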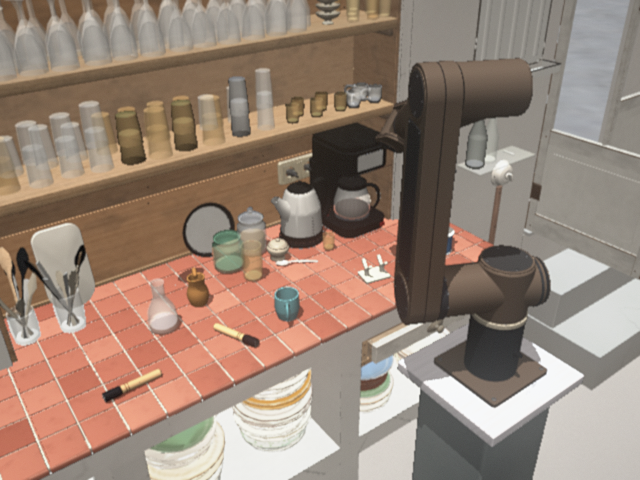

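Run:
```python
from tgt import *
T=np.load('wrist_mT.npy')@np.linalg.inv(np.array(cams.calibration('wrist')['tool_from_camera']))
c=np.array([.4591,-.2936,.2178]); v=np.array([-.0067,-.0088,.9999]); v/=np.linalg.norm(v)
vt,ft=load_stick(); s=(T[:3,:3]@ft+T[:3,3]-c)@v; print('foot t',s)
foot=c+v*s; np.save('vt.npy',T[:3,:3].T@v); np.save('ft.npy',T[:3,:3].T@(foot-T[:3,3]))
xy=np.array([.4585,-.2943])
for fz in (.12,.085): p,Rd=target(fz,xy); plan(p,Rd)
# pot lip check in m picture
im,d,P=load('wrist','m'); x,y,z=P[...,0],P[...,1],P[...,2]
m=(abs(x-.4585)<.05)&(abs(y+.2945)<.05)&(abs(z-.07)<.004); p=P[m]; print(m.sum(),p.min(0),p.max(0))
```

```text
foot t -0.095874461439317
shift [-0.0002 -0.0016  0.0018] turn [-0.0059 -0.0015 -0.0028] | rows needed 0.0 0.1
shift [-0.0003 -0.0349  0.0302] turn [-0.0059 -0.0015 -0.0028] | rows needed 0.7 0.1
2549 [ 0.41910875 -0.33345252  0.06602701] [ 0.49255659 -0.29931673  0.07214757]
```

Emit:
{"method": "arm_command", "body": {
  "moves": [
    {"dx":-0.0002,"dy":-0.0016,"dz":0.0018,"rx":-0.006,"ry":-0.0015,"rz":-0.003,"grip":1},
    {"dx":-0.0002,"dy":-0.012,"dz":0.011,"rx":-0.006,"ry":-0.0015,"rz":-0.003,"grip":1},
    {"dx":-0.0003,"dy":-0.024,"dz":0.021,"rx":-0.006,"ry":-0.0015,"rz":-0.003,"grip":1},
    {"dx":-0.0003,"dy":-0.035,"dz":0.03,"rx":-0.006,"ry":-0.0015,"rz":-0.003,"grip":1},
    {"dx":-0.0003,"dy":-0.035,"dz":0.03,"rx":-0.006,"ry":-0.0015,"rz":-0.003,"grip":1},
    {"dx":-0.0003,"dy":-0.035,"dz":0.03,"rx":-0.006,"ry":-0.0015,"rz":-0.003,"grip":1},
    {"dx":-0.0003,"dy":-0.035,"dz":0.03,"rx":-0.006,"ry":-0.0015,"rz":-0.003,"grip":1},
    {"dx":-0.0003,"dy":-0.035,"dz":0.03,"rx":-0.006,"ry":-0.0015,"rz":-0.003,"grip":1}
  ]
}}

```text
clock: 18.0
position: [0.4572, -0.3035, 0.2358]
tool_rot: [0.901, -0.091, -0.043, 0.421]
ft_force: [-0.3, -0.7, -1.8]
finger_gap: 0.357
```

Run:
```python
from tgt import *
snap('wrist','n'); T=Tw(); vt,ft=load_stick(); f=T[:3,:3]@ft+T[:3,3]; v=T[:3,:3]@vt; print('foot',f.round(4),'axis',v.round(4),robot.observe()['ft_force'].round(2))
c,v=stick('n',f+.0958*v,v,L=(-.09,.03),cams_=('wrist',)); print('foot',c-.0958*v)
im,d,P=load('wrist','n'); x,y,z=P[...,0],P[...,1],P[...,2]
m=(abs(x-.4585)<.05)&(abs(y+.2945)<.05)&(abs(z-.07)<.0025); p=P[m]
from scipy.spatial import ConvexHull
hh=p[ConvexHull(p[:,:2]).vertices][:,:2]; hh=hh[np.hypot(*(hh-[.4585,-.2943]).T)>.037]
s=least_squares(lambda q:np.hypot(hh[:,0]-q[0],hh[:,1]-q[1])-.0402,[.4585,-.2943],loss='soft_l1',f_scale=.0005);print('lip centre',s.x.round(4),len(hh),abs(s.fun).mean().round(5))
xy=np.array([.4585,-.2943])
for fz in (.085,.065,.045,.025,.012): p,Rd=target(fz,xy); plan(p,Rd)
```

```text
foot [ 0.4588 -0.2941  0.0852] axis [1.e-04 8.e-04 1.e+00] [-0.48 -0.13 -1.21]
wrist 11949 [ 0.4588 -0.2941  0.181 ] [-0.e+00  8.e-04  1.e+00] err 0.00035 ends [ 0.4588 -0.294   0.211 ] [ 0.4588 -0.2941  0.0911]
both [ 0.4588 -0.2941  0.181 ] [-0.e+00  8.e-04  1.e+00] 0.00035
foot [ 0.4588481  -0.29413154  0.08520875]
lip centre [ 0.4582 -0.2948] 30 0.00037
shift [-0.0004  0.0001  0.0005] turn [ 0.0005 -0.0004  0.0003] | rows needed 0.0 0.0
shift [-0.0003 -0.0191  0.0166] turn [ 0.0005 -0.0004  0.0003] | rows needed 0.4 0.0
shift [-0.0003 -0.0383  0.0326] turn [ 0.0005 -0.0004  0.0003] | rows needed 0.8 0.0
shift [-0.0002 -0.0575  0.0486] turn [ 0.0005 -0.0004  0.0003] | rows needed 1.2 0.0
shift [-0.0002 -0.0699  0.059 ] turn [ 0.0005 -0.0004  0.0003] | rows needed 1.5 0.0
```

View pics/wrist_n.png

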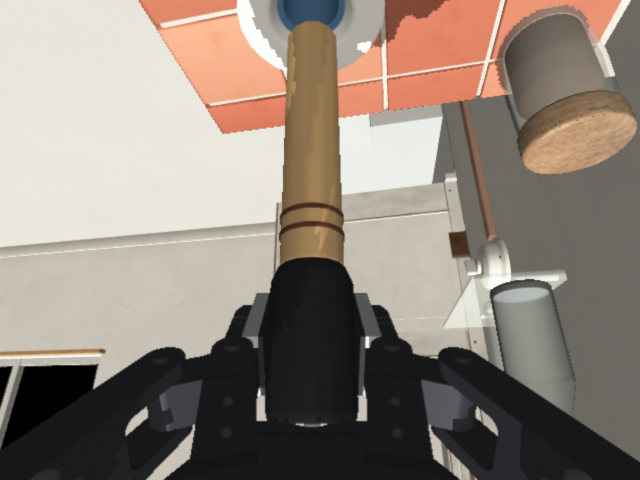

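The muddler is vertical and within about 0.8 mm of the socket centre at (310,10). Lower it.

Emit:
{"method": "arm_command", "body": {
  "moves": [
    {"dx":-0.0004,"dy":-0.006,"dz":0.006,"rx":0,"ry":0,"rz":0,"grip":1},
    {"dx":-0.0004,"dy":-0.0125,"dz":0.0115,"rx":0,"ry":0,"rz":0,"grip":1},
    {"dx":-0.0004,"dy":-0.0189,"dz":0.0169,"rx":0,"ry":0,"rz":0,"grip":1},
    {"dx":-0.0004,"dy":-0.025,"dz":0.0223,"rx":0,"ry":0,"rz":0,"grip":1},
    {"dx":-0.0004,"dy":-0.0316,"dz":0.0276,"rx":0,"ry":0,"rz":0,"grip":1},
    {"dx":-0.0004,"dy":-0.038,"dz":0.033,"rx":0,"ry":0,"rz":0,"grip":1},
    {"dx":-0.0004,"dy":-0.038,"dz":0.033,"rx":0,"ry":0,"rz":0,"grip":1},
    {"dx":-0.0004,"dy":-0.038,"dz":0.033,"rx":0,"ry":0,"rz":0,"grip":1}
  ]
}}

```text
clock: 18.85
position: [0.4563, -0.304, 0.1946]
tool_rot: [0.901, -0.091, -0.044, 0.421]
ft_force: [-0.4, 0.2, -1.7]
finger_gap: 0.357
```

Run:
```python
from tgt import *
T=Tw(); vt,ft=load_stick(); f=T[:3,:3]@ft+T[:3,3]; v=T[:3,:3]@vt; s=robot.observe();print('foot',f.round(4),'axis',v.round(4),s['ft_force'].round(2),s['moment'].round(2))
xy=np.array([.4583,-.2945])
for fz in (.025,.014,.012): p,Rd=target(fz,xy); plan(p,Rd)
```

```text
foot [ 0.4577 -0.2946  0.044 ] axis [1.8e-03 1.0e-04 1.0e+00] [-0.38  0.18 -1.69] [ 0.51 -0.08 -0.01]
shift [ 0.0005 -0.0183  0.0152] turn [0.0003 0.0004 0.0011] | rows needed 0.4 0.0
shift [ 0.0006 -0.0289  0.024 ] turn [0.0003 0.0004 0.0011] | rows needed 0.6 0.0
shift [ 0.0006 -0.0308  0.0256] turn [0.0003 0.0004 0.0011] | rows needed 0.6 0.0
```

No contact force, and the foot is already 26 mm into the socket. Go on to just above the floor.

Emit:
{"method": "arm_command", "body": {
  "moves": [
    {"dx":0.0004,"dy":-0.006,"dz":0.005,"rx":0,"ry":0,"rz":0.001,"grip":1},
    {"dx":0.0005,"dy":-0.012,"dz":0.01,"rx":0,"ry":0,"rz":0.001,"grip":1},
    {"dx":0.0005,"dy":-0.018,"dz":0.015,"rx":0,"ry":0,"rz":0.001,"grip":1},
    {"dx":0.0006,"dy":-0.024,"dz":0.02,"rx":0,"ry":0,"rz":0.001,"grip":1},
    {"dx":0.0006,"dy":-0.0285,"dz":0.0237,"rx":0,"ry":0,"rz":0.001,"grip":1},
    {"dx":0.0006,"dy":-0.0304,"dz":0.0253,"rx":0,"ry":0,"rz":0.001,"grip":1},
    {"dx":0.0006,"dy":-0.0304,"dz":0.0253,"rx":0,"ry":0,"rz":0.001,"grip":1},
    {"dx":0.0006,"dy":-0.0304,"dz":0.0253,"rx":0,"ry":0,"rz":0.001,"grip":1}
  ]
}}

```text
clock: 19.65
position: [0.4568, -0.304, 0.1634]
tool_rot: [0.901, -0.091, -0.043, 0.421]
ft_force: [-0.4, -0.4, -0.7]
finger_gap: 0.358
```

Run:
```python
from tgt import *
T=Tw(); vt,ft=load_stick(); f=T[:3,:3]@ft+T[:3,3]; v=T[:3,:3]@vt; s=robot.observe();print('foot',f.round(4),'axis',v.round(4),s['ft_force'].round(2),s['moment'].round(2))
snap('wrist','o')
c,v=stick('o',f+.0958*v,v,L=(-.03,.03),cams_=('wrist',))
```

```text
foot [ 0.4585 -0.2947  0.0128] axis [-1.e-04  7.e-04  1.e+00] [-0.36 -0.38 -0.73] [ 0.57 -0.13  0.03]
wrist 7313 [ 0.4585 -0.2946  0.1086] [-4.0e-04  3.4e-03  1.0e+00] err 0.00038 ends [ 0.4585 -0.2945  0.1386] [ 0.4585 -0.2947  0.0786]
both [ 0.4585 -0.2946  0.1086] [-4.0e-04  3.4e-03  1.0e+00] 0.00038
```

View pics/wrist_o.png

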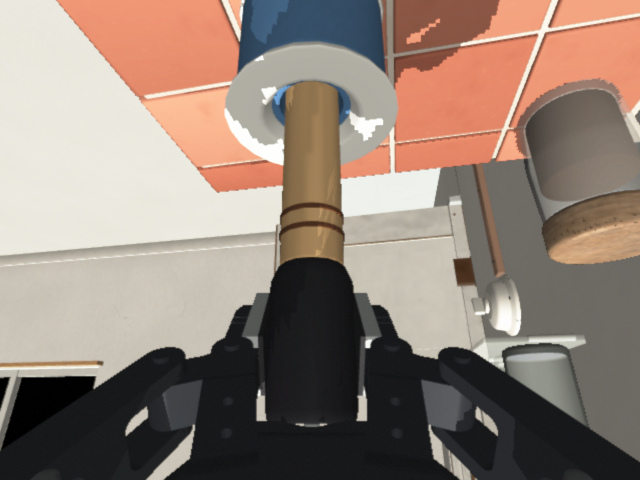

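The handle stands in the socket at (315,100), foot under 1 mm from the floor. Lower the last bit, let go, back off.

Emit:
{"method": "arm_command", "body": {
  "moves": [
    {"dx":0,"dy":-0.0008,"dz":0.0006,"rx":0,"ry":0,"rz":0,"grip":1},
    {"dx":0,"dy":-0.0014,"dz":0.0012,"rx":0,"ry":0,"rz":0,"grip":1},
    {"dx":0,"dy":-0.0014,"dz":0.0012,"rx":0,"ry":0,"rz":0,"grip":1},
    {"dx":0,"dy":-0.0014,"dz":0.0012,"rx":0,"ry":0,"rz":0,"grip":0.2},
    {"dx":0,"dy":-0.0014,"dz":0.0012,"rx":0,"ry":0,"rz":0,"grip":0},
    {"dx":0,"dy":-0.0014,"dz":0.0012,"rx":0,"ry":0,"rz":0,"grip":-0.5},
    {"dx":0,"dy":-0.0014,"dz":0.0012,"rx":0,"ry":0,"rz":0,"grip":-1},
    {"dx":0,"dy":-0.0014,"dz":0.0012,"rx":0,"ry":0,"rz":0,"grip":-1}
  ]
}}

```text
clock: 20.5
position: [0.4567, -0.304, 0.1618]
tool_rot: [0.901, -0.091, -0.043, 0.421]
ft_force: [-1.0, -0.2, 0.1]
finger_gap: 0.975
```

Emit:
{"method": "arm_command", "body": {
  "moves": [
    {"dx":0,"dy":0,"dz":0,"rx":0,"ry":0,"rz":0,"grip":-1},
    {"dx":0,"dy":0,"dz":0,"rx":0,"ry":0,"rz":0,"grip":-1},
    {"dx":0,"dy":0,"dz":-0.02,"rx":0,"ry":0,"rz":0,"grip":-1},
    {"dx":0,"dy":0,"dz":-0.05,"rx":0,"ry":0,"rz":0,"grip":-1},
    {"dx":0,"dy":0,"dz":-0.09,"rx":0,"ry":0,"rz":0,"grip":-1},
    {"dx":0,"dy":0,"dz":-0.14,"rx":0,"ry":0,"rz":0,"grip":-1},
    {"dx":0,"dy":0,"dz":-0.19,"rx":0,"ry":0,"rz":0,"grip":-1},
    {"dx":0,"dy":0,"dz":-0.19,"rx":0,"ry":0,"rz":0,"grip":-1}
  ]
}}

```text
clock: 21.3
position: [0.4833, -0.1872, 0.2646]
tool_rot: [0.901, -0.091, -0.038, 0.422]
ft_force: [-0.0, -0.4, -0.1]
finger_gap: 0.999
```

Run:
```python
from tgt import *
s=robot.observe();print(s['clock'],s['position'].round(3),s['ft_force'].round(2))
for n in ['wrist','scene','top']: snap(n,'p')
im,d,P=load('wrist','p'); x,y,z=P[...,0],P[...,1],P[...,2]
m=(abs(x-.4585)<.03)&(abs(y+.2945)<.03)&(z>.15); print('top z',np.percentile(z[m],[50,95,99]).round(4),m.sum())
stick('p',np.array([.4585,-.2945,.108]),np.array([0,0,1.]),L=(-.03,.03),cams_=('wrist',))
im,d,P=load('top','p')
for l in ['mug','coffee_tin','brown_jug','beaker','rest']:
    for r in trace('top',l)[:1]:
        p=P[r['pixels']&(d>0)]; print(l,round(r['p'],2),np.median(p,0).round(3),np.percentile(p,98,0).round(3))
im,d,P=load('scene','p'); x,y,z=P[...,0],P[...,1],P[...,2]
m=(abs(z-.072)<.004)&(abs(x-.47)<.06)&(abs(y-.265)<.06);p=P[m]; 
q=least_squares(lambda q: np.hypot(p[:,0]-q[0],p[:,1]-q[1])-q[2],[.46,.27,.032],loss='soft_l1',f_scale=.001); print('mug rim',q.x.round(4),m.sum())
```

```text
21.3 [ 0.483 -0.187  0.265] [-0.02 -0.42 -0.08]
top z [0.1792 0.1976 0.198 ] 2858
wrist 1855 [ 0.4586 -0.294   0.108 ] [0.0015 0.005  1.    ] err 0.00041 ends [ 0.4586 -0.2938  0.138 ] [ 0.4585 -0.2941  0.0781]
both [ 0.4586 -0.294   0.108 ] [0.0015 0.005  1.    ] 0.00041
mug 0.69 [0.461 0.277 0.018] [0.492 0.303 0.076]
coffee_tin 0.7 [ 0.618 -0.388  0.104] [ 0.65  -0.366  0.113]
brown_jug 0.71 [0.667 0.433 0.05 ] [0.705 0.46  0.093]
beaker 0.6 [0.687 0.254 0.051] [0.709 0.28  0.114]
mug rim [0.458  0.276  0.0308] 71
```

View pics/wrist_p.png

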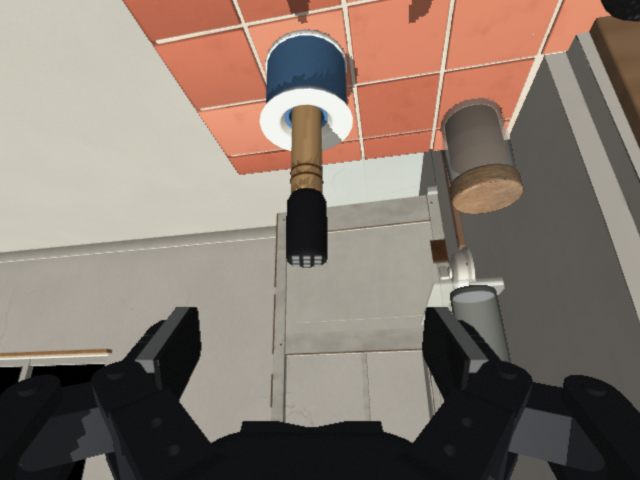

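View pics/top_p.png

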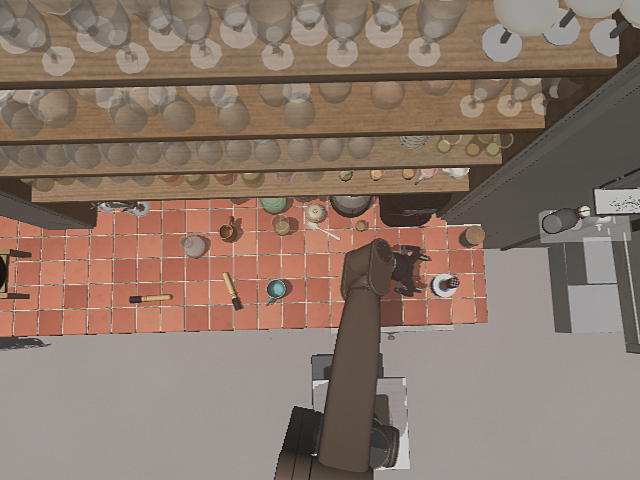

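The wrist picture shows the muddler upright in the pot, head up at (307,228), clear of the open jaws. The top picture shows the mug upright at (276,288) and the bystanders where they were. The head's top is at z≈198 mm; 197 mm is nominal for fully seated.

```bash
python3 -c "
from workcell import ticket
print(ticket.finish_job())"
```

```text
the job is handed in; nothing more can be done
None
```

The muddler is standing in the stoneware pot with its dark head up and its handle fully down. The job was handed in at about 21.5 s of the 67 s allowed.

- **What I did:** I took the muddler out of the teal mug by its foot end and laid it in the V-notched rest. After letting go, I took it again by its head end, turned it upright, lowered it into the socket, let go and backed off.
- **In the rest:** it lay level, with its axis within about 0.3 mm of where the groove should hold it.
- **In the pot:** the head's top is at about 198 mm (197 mm means fully seated). The axis leans about 0.3° and is centred in the socket to within about 1 mm.
- **Other things:** the mug stands upright, and its rim centre was measured 3–4 mm from the first reading. I measured the two from different cameras, so I can't tell whether it shifted slightly. The tin, jug and beaker are within about 1 mm of where they started. I never measured the tea glass on its own, but the arm did not work near where it seemed to stand.
- **Forces and contact:** the largest force reading I saw was about 6 N. The robot touches nothing.
- **Doubtful readings:** some detector labels were wrong, such as the jug reported as the pot and the muddler as the tea glass; I set those aside after checking the pictures. In the last top view the rest was hidden by the arm and was not detected.

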